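Set up the inspection corner of the optics bench

ROBOT

A 6-joint arm with a two-finger parallel gripper is mounted at the origin on the work surface. World frame = base frame: x ahead of the robot, y to its left, z up, the work surface at z = 0. Lengths are in mm, angles in rad, forces in N, time in s.
With the tool pointing down it reaches from about 275 to 750 mm from the base axis. Payload 10.2 kg.
Tool frame: the origin (TCP) lies between the finger pads; the fingertips stand 19 mm ahead of it and the grasp point (between the pads) is the TCP; z points along the fingers, y is the line along which they close (so a half turn about z gives the same grasp; the last joint's range is limited). The gripper opens to 85 mm and grips with 20 to 120 N. Pads are 22 mm wide; open, the fingers measure 114 mm over their backs; the gripper's body (76 mm by 85 mm) begins 54 mm behind the grasp point. The pads swing forward as they close: fully open they stand 13 mm farther back than shut.
Start: joints at [-1.331, 0.313, 1.498, -0, 1.331, -0.223], TCP at [234.378, -469.785, 250.294] pointing down, gripper open.
Joint ranges: [-2.94, 2.94], [-0.97, 2.17], [0.19, 2.56], [-1.23, 4.37], [0.02, 3.11], [-2.88, 2.88]. Speed limits (rad/s): [2.39, 2.39, 3.01, 3.14, 3.14, 3.14].

INTERFACE

Orientations are given as a unit quaternion [w, x, y, z].
In Python, from rig import sense, capture, finish_job gives the robot as it stands. The module is installed in compiled form; this text tells all that it offers.
- The arm moves only by the tool move_arm, never from a script. Its argument "moves" is a list of rows, each an object with "turn": the turn, a rotation vector about the tool's x, y, z in rad, a list of three; "translation": the shift along the tool's x, y, z in mm, a list of three; "hand": the opening, from 0 (shut) to 1 (fully open). In form: [{"turn": [wx, wy, wz], "translation": [x, y, z], "hand": hand}, ...]. A call has 1 to 10 rows; each row shifts and turns the commanded pose from where the row before left it, along the tool's axes as they then stand; what a row does not reach is not made up. A row lasts 1/12 s, in which the tool goes at most 41.7 mm and 7.16 degrees, less where a joint would pass 70% of its speed; a pose out of reach is approached as far as the arm can. A call with a gripper value outside its range is refused whole. The fingers move at their own pace and stop on an object; "grip_force" is the grip in N (left out, the last holds). Time passes only in rows, so rows that do not move let the fingers close. It gives the time, the measured TCP pose, the force, the opening and the grip force at its end, in the units of the state.
- sense(): the state, without advancing time (a new reading comes with each control period).
- capture(name): name is "side" or "top" or "wrist"; returns a dict with "image" (420x560x3 uint8, blue, green, red), "z_map" (420x560 float32, mm along the optical axis (not along the pixel's ray), 0 where there is no reading), "vertical_fov" (degrees; the focal length in pixels is half the picture's height over the tangent of half this angle, whatever the lens; pixels are square), "cx", "cy" (the principal point, pixels), "R" (3x3) and "t" (3): a world point X has camera coordinates R X + t; the wrist camera has in their place "T_tool_cam" (4x4, takes a point from camera to tool coordinates, whose origin is the TCP and whose axes are the flange's). Camera axes: x right, y down, z forward; pixel columns grow to the right and rows downward; lengths in mm; the calibration is good to about 2 mm. The wrist camera is an equidistant fisheye: a pixel r from the principal point sees the ray r / f radians off the axis. A picture is of the moment at which its call begins: read the wrist's pose just before it.
- finish_job(): hands the job in; it is judged then, once.
The state is a dict: "time_s": time; "joints": joint angles; "dq": joint speeds; "tau": joint torques, N m; "eef_pos": TCP position; "ee_rot": TCP orientation; "force": force on the tool from outside, world axes, zero at the start; "wrist_torque": the same for the moment, N m; "grip_width": opening from 0.0 (shut) to 1.0 (fully open); "grip_force": force on a finger pad.
Only numpy, scipy, OpenCV 4.12 (cv2) and the standard library are available. Lean on these libraries where they do the work, as an engineer would, in place of code of your own. Each camera call takes 0.05 s, during which the arm holds its last target. There are 200 camera calls.

TASK

Set this corner of the optics bench up for inspection: swing the kickstand of the face-down mirror all the way out and stand the mirror on it, leaning back on its own, on the blue mat. Put both dust covers on the open lens cells, one on each, seated and level, and stand every fallen bottle upright on the bench. Do not drop the mirror, and leave the screwdriver, mug, glass disc and blue case where they are.

Things in the scene. Friction and masses are not known exactly. Their poses are not given: they have to be found in the camera images.
- mirror: Loose mirror, 0.35 kg: white frame 140 (x) x 110 (y) x 12 mm, orange grip tab 36 wide (y), 12 thick, beyond its top edge, x = 140-173. Origin: middle of bottom edge, on the face plane; x to the top, z out of the back. Starts face down on the foam rest, tab overhanging. Leg out, it stands on the bottom edge's back corner and leg end, x leaning 0.42 rad from vertical, origin 5 mm above the mat.
- rest: Fixed black foam rest, 100 x 90 mm, 35 mm high, under the mirror at the start. Origin: centre of its underside.
- leg (a joint): Kickstand hinge of the mirror, rad: 0 = folded flat on the back, 0.75 = all the way out, at its stop. Stiff (0.04 N m of friction): it stays where it is left. It starts between 0 and 0.15.
- leg_hinge (a point): On the hinge line (parallel to the mirror's y), at mirror x = 100, y = 0, z = 16 mm. The black leg, a bar 16 wide (y), 6 thick, 94 mm long, points when folded from here to the bottom edge (-x), centred at z = 16; opening swings its free end out of the back (to +z).
- leg_tab (a point): Grip point on the red pull tab at the leg's free end: tab 16 mm wide (y), 8 mm along the leg, standing 24 mm out of the leg's outer side. The point is 90 mm from the hinge along the leg, 18 mm out from the leg's centre line, 9 mm below the tab's top. Its axes are the leg's and equal the mirror's when folded.
- leg_foot (a point): Centre of the leg's end face, 94 mm from the hinge along the leg: the foot.
- mat: Fixed blue mat, 180 x 180 mm, 3 mm thick, sides along its x and y. Origin: centre of its underside. The mirror's bottom edge and foot are to stand on it.
- cell0_rim (a point): Centre of the mouth, at rim height (45 mm above the bench), of a fixed open lens cell: aluminium cup of 80 mm outer and 72 mm inner diameter with a greenish lens in it, whose top is 12 mm below the rim.
- cell1_rim (a point): Centre of the mouth, at rim height (45 mm above the bench), of a fixed open lens cell: aluminium cup of 80 mm outer and 72 mm inner diameter with a greenish lens in it, whose top is 12 mm below the rim.
- cover0: Loose dust cover, 90 g, fits either cell: black disc, 84 mm diameter, 5 thick; yellow knob on top (20 mm diameter, 24 high, to 29 mm above the origin); grey spigot below (67 mm diameter, tapering to 58 at its end, 7 deep) that drops inside the rim. Origin: centre of the disc's underside, which rests on the rim when seated; z up through the knob. Starts on the bench on its spigot (origin 7 mm up).
- cover1: Loose dust cover, 90 g, fits either cell: black disc, 84 mm diameter, 5 thick; yellow knob on top (20 mm diameter, 24 high, to 29 mm above the origin); grey spigot below (67 mm diameter, tapering to 58 at its end, 7 deep) that drops inside the rim. Origin: centre of the disc's underside, which rests on the rim when seated; z up through the knob. Starts on the bench on its spigot (origin 7 mm up).
- bottle0: Loose square bottle (white, paper label, blue cap), 0.16 kg or so, perhaps absent: body 46 x 46 mm and 80 mm long, then a cap of 30 mm diameter, 20 mm long. Origin: centre of the square body. x runs along it from base to cap: level when fallen (origin 23 mm up), straight up when righted (origin 40 mm up).
- bottle1: Loose square bottle (amber, paper label, blue cap), 0.16 kg or so, perhaps absent: body 46 x 46 mm and 80 mm long, then a cap of 30 mm diameter, 20 mm long. Origin: centre of the square body. x runs along it from base to cap: level when fallen (origin 23 mm up), straight up when righted (origin 40 mm up).
- bottle2: Loose square bottle (green, paper label, blue cap), 0.16 kg or so, perhaps absent: body 46 x 46 mm and 80 mm long, then a cap of 30 mm diameter, 20 mm long. Origin: centre of the square body. x runs along it from base to cap: level when fallen (origin 23 mm up), straight up when righted (origin 40 mm up).
- screwdriver: Bystander: screwdriver with red handle lying on the bench; leave it alone.
- mug: Bystander: white mug, 76 mm diameter, 90 mm high, origin at the centre of its underside; leave it alone.
- testflat: Bystander: green glass disc, 70 mm diameter, 14 mm thick; leave it alone.
- magnifier_case: Bystander: blue case, 70 x 110 x 22 mm; leave it alone.
Things that resemble listed ones, but are neither listed nor needed, are in the scene too. Leave any purple or turquoise look-alike of the cover1 alone. There is more than one size of the bottle2; the job needs the largest.

How it is judged (in metres and radians):
On the way, in this order (a step that is already met when the one before it is completed fails the run):
1. the kickstand is swung all the way out (value of joint leg above 0.65 rad), for 0.2 s.
2. the mirror stands on the mat on its bottom edge and kickstand, let go (value of joint leg above 0.65 rad and angle between mirror's own x axis and vertical between 0.25 and 0.6 rad and height (world z) of each of mirror, leg_foot below 0.02 m and x of mirror in the frame of mat between -0.09 and 0.09 m and y of mirror in the frame of mat between -0.09 and 0.09 m and x of leg_foot in the frame of mat between -0.09 and 0.09 m and y of leg_foot in the frame of mat between -0.09 and 0.09 m and linear speed of mirror below 0.02 m/s and contact force between the fingers and mirror below 0.1 N), for 0.3 s.
At the end, for the whole second after the job is handed in: Leg out (over 0.65 rad); mirror at rest leaning back 0.25-0.6 rad, middle of bottom edge and foot on the mat. Each cell has one cover, centred within 6 mm, within 3 mm of rim height, level within 0.05 rad. Every bottle present stands on its base within 0.1 rad of upright, at rest (value of joint leg above 0.65 rad and angle between mirror's own x axis and vertical between 0.25 and 0.6 rad and height (world z) of each of mirror, leg_foot below 0.02 m and x of mirror in the frame of mat between -0.09 and 0.09 m and y of mirror in the frame of mat between -0.09 and 0.09 m and x of leg_foot in the frame of mat between -0.09 and 0.09 m and y of leg_foot in the frame of mat between -0.09 and 0.09 m and linear speed of each of mirror, cover0, cover1, bottle0, bottle1, bottle2 below 0.02 m/s and (((horizontal distance between cover0 and cell0_rim below 0.006 m and z of cover0 in the frame of cell0_rim between -0.003 and 0.003 m and angle between cover0's own z axis and vertical below 0.05 rad) and (horizontal distance between cover1 and cell1_rim below 0.006 m and z of cover1 in the frame of cell1_rim between -0.003 and 0.003 m and angle between cover1's own z axis and vertical below 0.05 rad)) or ((horizontal distance between cover0 and cell1_rim below 0.006 m and z of cover0 in the frame of cell1_rim between -0.003 and 0.003 m and angle between cover0's own z axis and vertical below 0.05 rad) and (horizontal distance between cover1 and cell0_rim below 0.006 m and z of cover1 in the frame of cell0_rim between -0.003 and 0.003 m and angle between cover1's own z axis and vertical below 0.05 rad))) and angle between each of bottle0, bottle1, bottle2's own x axis and vertical below 0.1 rad and height (world z) of bottle0 between 0.034 and 0.05 m and height (world z) of bottle1 between 0.034 and 0.05 m and height (world z) of bottle2 between 0.034 and 0.05 m); the robot touches nothing.
It fails at once if a bystander (screwdriver, mug, glass disc, blue case) is moved more than 30 mm (distance of any of screwdriver, mug, testflat, magnifier_case from where it was at the start of the episode above 0.03 m).
It fails at once if the mirror is dropped or flung (faster than 1.2 m/s) (linear speed of mirror above 1.2 m/s).
Of bottle0, bottle1, bottle2 only 2 to 3 are there at a start; the rules pass over those that are not, and their reading is None.
At some moment in a run one of bottle0, bottle1, bottle2, cover0, cover1 may be knocked a few centimetres aside while the robot is not near it.
It also fails if it takes over 210 s, if anything falls off the work surface, if the arm or the gripper's body presses on something with over 40 N, if the wrist force passes 120 N, or if a joint passes its speed limit or range.

## Working session

There is one attempt and no reset: what is moved stays moved. The work goes in short steps, Python scripts to look and compute and a tool call to move; the robot and the scene stay as the last step left them, time stands still between calls to the robot, and variables do not carry over. Pictures are saved under pics/ and viewed, at most 14 in all, crops included, and the job is handed in when it is done.

Besides the shell and the picture viewer there is one more tool, called after "Emit:" as name(argument=value, ...), one argument or row to a line, values as JSON. move_arm: Moves the arm, as the interface text tells. Its arguments: {"type":"object","properties":{"moves":{"type":"array","items":{"type":"object","properties":{"turn":{"type":"array","items":{"type":"number"}},"translation":{"type":"array","items":{"type":"number"}},"hand":{"type":"number"}}}},"grip_force":{"type":"number"}},"required":["moves"]}

```bash
mkdir -p pics; cat > h.py <<'E'
import numpy as np, cv2
from rig import sense, capture, finish_job
from scipy.spatial.transform import Rotation as Ro
def cap(n):
    s=sense(); c=capture(n); c['s']=s
    h=c['image'].shape[0]; c['f']=h/2/np.tan(np.radians(c['vertical_fov'])/2)
    return c
def toolR(s):
    q=s['ee_rot']; return Ro.from_quat([q[1],q[2],q[3],q[0]]).as_matrix()
def rays(c,uv):
    uv=np.atleast_2d(np.float64(uv)); d=(uv-[c['cx'],c['cy']])/c['f']
    if 'R' in c:
        R=np.array(c['R']);t=np.array(c['t']); D=np.c_[d,np.ones(len(d))]
        return -R.T@t, D@R
    T=np.array(c['T_tool_cam']);r=np.linalg.norm(d,axis=1)+1e-12
    D=np.c_[d*(np.sin(r)/r)[:,None],np.cos(r)]
    A=toolR(c['s']); return A@T[:3,3]+c['s']['eef_pos'], D@T[:3,:3].T@A.T
def onz(c,uv,z):
    o,D=rays(c,uv); return o+D*((z-o[2])/D[:,2])[:,None]
def pts(c,uv):
    "points by depth map"
    uv=np.atleast_2d(uv).astype(int); z=c['z_map'][uv[:,1],uv[:,0]]
    o,D=rays(c,uv)
    if 'R' in c: return o+D*z[:,None]
    T=np.array(c['T_tool_cam']);ax=toolR(c['s'])@T[:3,2]
    return o+D*(z/(D@ax))[:,None]
E
python3 - <<'E'
from h import *
for n in ('top','side','wrist'):
    c=cap(n); cv2.imwrite(f'pics/{n}0.png',c['image'] if n=='wrist' else cv2.resize(c['image'],(800,600)))
    print(n,c['f'],c['cx'],c['cy'],rays(c,[[280,210]]))
print(sense())
E
```

```text
top 427.7270964735298 281.82235882288006 205.80824413016654 (array([ 455.16685351,  -75.57427863, 1263.21702782]), array([[ 6.69697129e-02, -8.44304948e-04, -9.97811875e-01]]))
side 391.01234317124147 283.97793498790526 213.11756664520615 (array([335.18161611, 940.45774925, 623.56591894]), array([[ 0.20439907, -0.85816744, -0.47110161]]))
wrist 325.19226210127806 274.9402572920323 205.93422716908063 (array([ 295.16965595, -440.34617329,  373.02491959]), array([[-0.24283603, -0.13678696, -0.96037492]]))
{'time_s': 0.15, 'joints': array([-1.33138505e+00,  3.13348536e-01,  1.49823074e+00,  1.61871609e-05,
        1.33098082e+00, -2.23418016e-01]), 'dq': array([ 0.00027196, -0.00223051, -0.0025864 , -0.00167888, -0.00010781,
       -0.00102244]), 'tau': array([ 1.71355350e-03, -4.12367713e+01, -2.59797907e+01, -1.97998288e-04,
        3.20563049e-03,  1.35772626e-05]), 'eef_pos': array([ 234.34836554, -469.61650108,  249.86465589]), 'ee_rot': array([-4.83771023e-04,  9.73343241e-01,  2.29352787e-01,  3.99265667e-06]), 'force': array([ 0.71760895, -0.09453645,  0.01174292]), 'wrist_torque': array([-0.05116136, -0.01903942, -0.00767094]), 'grip_force': 0.0, 'grip_width': 1.0018926593579178}
```

View pics/top0.png

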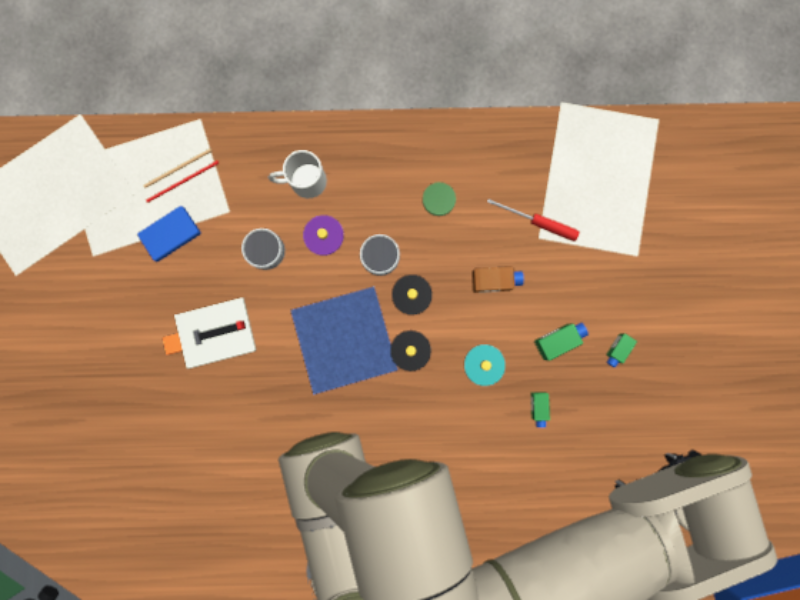

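View pics/side0.png

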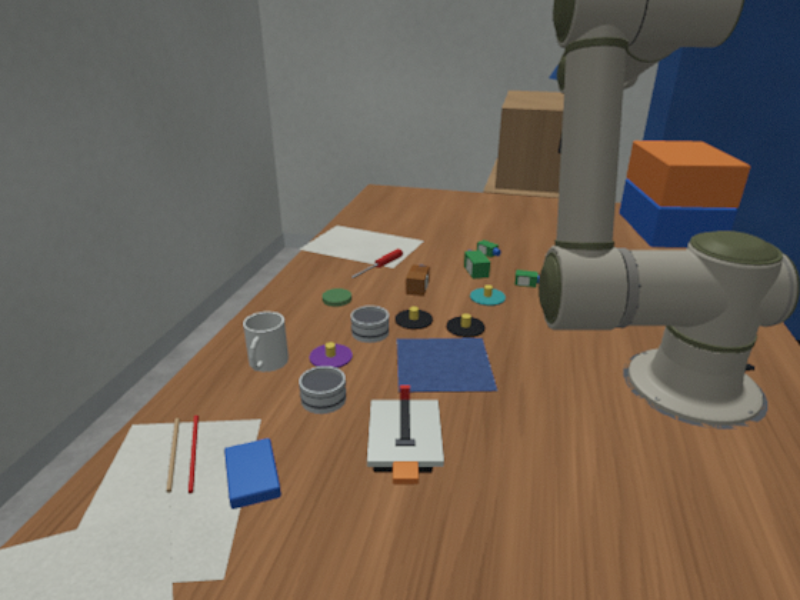

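Top view (800x600), candidates: 
- Covers: black (412,294) and (411,351). Look-alikes are purple (323,235) and turquoise (485,365).
- Bottles: amber (495,279), large green (562,341). Small greens at (621,350) and (541,408) are look-alikes. There is no white bottle.
- Cells: (262,249) and (380,254).
- Mirror at (215,333) with its orange tab at (172,344) and red leg tab at (240,325). Mat at (345,340).

Next I measure these and check a close crop.

```bash
cat > meas.py <<'E'
from h import *
def blobs(c,lo,hi,amin=15):
    m=cv2.inRange(cv2.cvtColor(c['image'],cv2.COLOR_BGR2HSV),lo,hi)
    n,l,s,ce=cv2.connectedComponentsWithStats(m)
    return [(ce[i],s[i,4],cv2.minAreaRect(np.argwhere(l==i)[:,::-1].astype(np.float32)),l==i) for i in range(1,n) if s[i,4]>=amin]
if __name__=='__main__':
    c=cap('top')
    for nm,lo,hi,z,am in [('knob',(22,120,120),(35,255,255),29+7,8),('green',(50,120,40),(75,255,255),46,60),('blue',(105,150,80),(122,255,255),23,12),
      ('amber',(5,170,40),(14,255,200),46,10**5),('orange',(5,200,230),(14,255,255),41,30),('red',(0,200,120),(4,255,255),75,8),('mat',(105,60,60),(120,190,190),3,1500),('white',(0,0,215),(180,40,255),47,1500)]:
        for ce,a,r,m in blobs(c,lo,hi,am):
            print(nm,np.round(ce),a,np.round(onz(c,[ce],z)[0],1),'box',np.round(onz(c,cv2.boxPoints(r),z)[:,:2]).tolist())
    g=cv2.cvtColor(c['image'],cv2.COLOR_BGR2GRAY)
    cr=c['image'][150:330,100:480]; cv2.imwrite('pics/crop1.png',cv2.resize(cr,None,fx=2.1,fy=2.1,interpolation=cv2.INTER_CUBIC))
    # cells by rim height in depth
    uv=np.argwhere(np.ones((420,560)))[:,::-1]; P=pts(c,uv).reshape(420,560,3)
    np.save('P.npy',P)
    for u,v in [(183,174),(266,178)]:
        S=P[v-22:v+23,u-22:u+23].reshape(-1,3); S=S[abs(S[:,2]-45)<5]
        print('cell',len(S),np.round(cv2.minEnclosingCircle(S[:,:2].astype(np.float32)),1) if 0 else (np.round(cv2.minEnclosingCircle(S[:,:2].astype(np.float32))[0],1),cv2.minEnclosingCircle(S[:,:2].astype(np.float32))[1]))
    for u,v in [(347,195),(394,239),(289,206),(288,246)]:
        print('z',P[v-1:v+2,u-1:u+2,2].mean().round(1))
E
python3 meas.py
```

```text
knob [225. 163.] 38 [676.9  79.4  36. ] box [[677.0, 92.0], [689.0, 80.0], [676.0, 67.0], [664.0, 79.0]]
knob [288. 205.] 44 [ 551.4 -100.1   36. ] box [[560.0, -91.0], [560.0, -109.0], [543.0, -108.0], [543.0, -91.0]]
knob [287. 245.] 44 [436.6 -95.2  36. ] box [[429.0, -86.0], [446.0, -86.0], [445.0, -106.0], [428.0, -106.0]]
knob [340. 255.] 31 [ 404.2 -243.9   36. ] box [[411.0, -237.0], [411.0, -251.0], [397.0, -251.0], [397.0, -236.0]]
green [391. 239.] 442 [ 447.2 -390.3   46. ] box [[450.0, -344.0], [485.0, -418.0], [445.0, -437.0], [410.0, -363.0]]
green [436. 244.] 193 [ 432.1 -516.    46. ] box [[422.0, -487.0], [464.0, -516.0], [445.0, -544.0], [403.0, -514.0]]
green [378. 284.] 196 [ 322.1 -349.1   46. ] box [[348.0, -332.0], [347.0, -363.0], [297.0, -362.0], [298.0, -331.0]]
blue [118. 163.] 872 [684.8 395.1  23. ] box [[685.0, 460.0], [744.0, 368.0], [685.0, 330.0], [627.0, 422.0]]
blue [363. 195.] 46 [ 578.6 -319.    23. ] box [[590.0, -311.0], [592.0, -325.0], [567.0, -328.0], [565.0, -313.0]]
blue [407. 231.] 45 [ 470.6 -443.4   23. ] box [[479.0, -432.0], [485.0, -
[... 390 characters left out ...]
red [387. 161.] 42 [ 667.1 -380.9   75. ] box [[683.0, -341.0], [687.0, -342.0], [650.0, -422.0], [647.0, -420.0]]
mat [240. 238.] 3641 [460.2  41.7   3. ] box [[523.0, 152.0], [570.0, -22.0], [398.0, -68.0], [353.0, 105.0]]
white [420. 123.] 6426 [ 779.9 -487.3   47. ] box [[655.0, -357.0], [936.0, -414.0], [898.0, -614.0], [618.0, -554.0]]
white [ 69. 133.] 10533 [772.8 526.1  47. ] box [[861.0, 794.0], [997.0, 350.0], [722.0, 265.0], [590.0, 702.0]]
white [149. 233.] 1594 [480.2 295.   47. ] box [[518.0, 375.0], [549.0, 239.0], [444.0, 213.0], [413.0, 348.0]]
cell 161 (array([649.4, 201.5]), 40.53777313232422)
cell 130 (array([632.6, -35. ]), 40.11334991455078)
z 45.3
z 45.1
z 37.2
z 36.4
```

View pics/crop1.png

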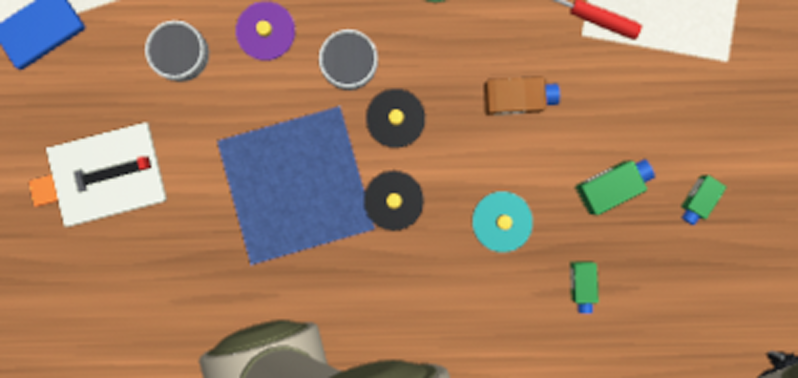

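The crop confirms the choices: black covers, amber bottle, the biggest green bottle, and the mirror with its grip tab to the left. I'll move the wrist camera over the mirror now.

Emit:
move_arm(
  moves=[
    {"translation": [27.7,-26.9,0],"turn": [0,0,0],"hand": 1},
    {"translation": [27.7,-26.9,0],"turn": [0,0,0],"hand": 1},
    {"translation": [27.7,-26.9,0],"turn": [0,0,0],"hand": 1},
    {"translation": [27.7,-26.9,0],"turn": [0,0,0],"hand": 1},
    {"translation": [27.7,-26.9,0],"turn": [0,0,0],"hand": 1},
    {"translation": [27.7,-26.9,0],"turn": [0,0,0],"hand": 1},
    {"translation": [27.7,-26.9,0],"turn": [0,0,0],"hand": 1},
    {"translation": [27.7,-26.9,0],"turn": [0,0,0],"hand": 1},
    {"translation": [27.7,-26.9,0],"turn": [0,0,0],"hand": 1},
    {"translation": [27.7,-26.9,0],"turn": [0,0,0],"hand": 1},
  ],
)

```text
time_s: 1.03
eef_pos: [362.2, -103.6, 250.4]
ee_rot: [0.0, 0.973, 0.229, 0.0]
force: [1.2, -0.8, -0.5]
grip_width: 0.998
grip_force: 0.0
```

Emit:
move_arm(
  moves=[
    {"translation": [27.7,-26.9,0],"turn": [0,0,0],"hand": 1},
    {"translation": [27.7,-26.9,0],"turn": [0,0,0],"hand": 1},
    {"translation": [27.7,-26.9,0],"turn": [0,0,0],"hand": 1},
    {"translation": [27.7,-26.9,0],"turn": [0,0,0],"hand": 1},
    {"translation": [27.7,-26.9,0],"turn": [0,0,0],"hand": 1},
    {"translation": [27.7,-26.9,0],"turn": [0,0,0],"hand": 1},
    {"translation": [27.7,-26.9,0],"turn": [0,0,0],"hand": 1},
    {"translation": [27.7,-26.9,0],"turn": [0,0,0],"hand": 1},
    {"translation": [27.7,-26.9,0],"turn": [0,0,0],"hand": 1},
    {"translation": [27.7,-26.9,0],"turn": [0,0,0],"hand": 1},
  ],
)

```text
time_s: 1.87
eef_pos: [490.0, 261.1, 250.1]
ee_rot: [0.0, 0.973, 0.23, -0.0]
force: [0.4, -0.4, -0.9]
grip_width: 0.999
grip_force: 0.0
```

Emit:
move_arm(
  moves=[
    {"translation": [0,0,0],"turn": [0,0,-0.121],"hand": 1},
    {"translation": [0,0,0],"turn": [0,0,-0.121],"hand": 1},
    {"translation": [0,0,0],"turn": [0,0,-0.121],"hand": 1},
    {"translation": [0,0,0],"turn": [0,0,-0.121],"hand": 1},
    {"translation": [0,0,0],"turn": [0,0,-0.121],"hand": 1},
    {"translation": [0,0,0],"turn": [0,0,-0.121],"hand": 1},
    {"translation": [0,0,0],"turn": [0,0,-0.121],"hand": 1},
    {"translation": [0,0,0],"turn": [0,0,-0.121],"hand": 1},
    {"translation": [0,0,0],"turn": [0,0,-0.121],"hand": 1},
    {"translation": [0,0,0],"turn": [0,0,-0.121],"hand": 0.4},
  ],
)

```text
time_s: 2.7
eef_pos: [489.8, 258.9, 250.1]
ee_rot: [-0.0, 0.668, 0.744, -0.0]
force: [-0.3, 0.5, 0.2]
grip_width: 0.883
grip_force: 0.0
```

Emit:
move_arm(
  moves=[
    {"translation": [0,0,0],"turn": [0,0,-0.121],"hand": 0.4},
    {"translation": [0,0,0],"turn": [0,0,0],"hand": 0.4},
    {"translation": [0,0,0],"turn": [0,0,0],"hand": 0.4},
  ],
)

```text
time_s: 2.95
eef_pos: [489.9, 258.9, 250.1]
ee_rot: [-0.0, 0.625, 0.78, -0.0]
force: [0.4, 0.8, 0.1]
grip_width: 0.455
grip_force: 0.0
```

```bash
cat > mir.py <<'E'
from meas import *
s=sense(); print(s['joints'].round(2),s['eef_pos'].round(1))
c=cap('wrist'); cv2.imwrite('pics/w1.png',c['image'])
A=toolR(c['s'])
for nm,lo,hi,am in [('red',(0,150,90),(5,255,255),40),('white',(0,0,170),(180,60,255),3000),('orange',(6,170,190),(16,255,255),150)]:
    for ce,a,r,m in blobs(c,lo,hi,am):
        uv=np.argwhere(m)[:,::-1]; P=pts(c,uv); P=P[np.isfinite(P).all(1)]
        k=abs(P[:,2]-np.median(P[:,2]))<6; Q=P[k]
        rr=cv2.minAreaRect(Q[:,:2].astype(np.float32))
        print(nm,ce.round(),a,np.median(P,0).round(1),'zpct',np.percentile(P[:,2],[2,50,98]).round(1),'rect',np.round(rr[0],1),np.round(rr[1],1),round(rr[2],1),np.round(cv2.boxPoints(rr),0).tolist())
E
python3 mir.py
```

```text
[0.27 0.38 1.41 0.   1.36 0.06] [489.9 258.9 250.1]
red [511. 147.] 511 [795.  377.4   6.7] zpct [2.8 6.7 9.1] rect [798.4 373.7] [  8.8 169.1] 28.3 [[754.0, 446.0], [835.0, 297.0], [842.0, 301.0], [762.0, 450.0]]
red [274. 213.] 199 [494.3 238.1  80.6] zpct [64.9 80.6 82.2] rect [494.6 236.5] [14.2  8.6] 13.0 [[487.0, 239.0], [489.0, 231.0], [502.0, 234.0], [501.0, 242.0]]
white [511.  94.] 17381 [7.840e+02 4.642e+02 4.000e-01] zpct [-1.3  0.4  2.3] rect [797.6 463.3] [233.  319.9] 17.2 [[639.0, 582.0], [734.0, 276.0], [956.0, 345.0], [862.0, 650.0]]
white [274. 146.] 12407 [477.7 297.5  46.5] zpct [45.  46.5 48.2] rect [481.2 293.2] [108.8 138.4] 13.5 [[412.0, 348.0], [444.0, 213.0], [550.0, 239.0], [518.0, 373.0]]
```

View pics/w1.png

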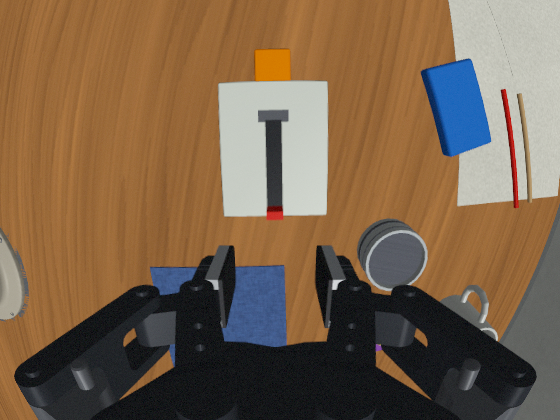

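Wrist view: the mirror back is at (274,146), with the orange tab (272,65) up and the red leg tab at (274,213), between the fingers' columns. I'll descend and grip the red tab.

Emit:
move_arm(
  moves=[
    {"translation": [-4.7,0,35],"turn": [0,0,-0.016],"hand": 0.4},
    {"translation": [-4.7,0,35],"turn": [0,0,0],"hand": 0.4},
    {"translation": [-4.7,0,35],"turn": [0,0,0],"hand": 0.4},
    {"translation": [-4.7,0,36],"turn": [0,0,0],"hand": 0.4},
    {"translation": [-4.7,0,36],"turn": [0,0,0],"hand": 0.4},
    {"translation": [0,0,0],"turn": [0,0,0],"hand": 0.4},
    {"translation": [0,0,0],"turn": [0,0,0],"hand": 0},
    {"translation": [0,0,0],"turn": [0,0,0],"hand": 0},
    {"translation": [0,0,0],"turn": [0,0,0],"hand": 0},
    {"translation": [0,0,0],"turn": [0,0,0],"hand": 0},
  ],
  grip_force=30,
)

```text
time_s: 3.83
eef_pos: [496.1, 236.5, 75.1]
ee_rot: [0.001, 0.618, 0.786, 0.001]
force: [-0.2, -0.3, 0.1]
grip_width: 0.173
grip_force: 33.1
```

Emit:
move_arm(
  moves=[
    {"translation": [0,0,0],"turn": [0,0,0],"hand": 0},
    {"translation": [0,0,0],"turn": [0,0,0],"hand": 0},
  ],
  grip_force=30,
)

```text
time_s: 4.0
eef_pos: [496.1, 236.3, 74.4]
ee_rot: [0.001, 0.618, 0.786, 0.001]
force: [1.5, -0.6, 1.7]
grip_width: 0.176
grip_force: 33.3
```

Emit:
move_arm(
  moves=[
    {"translation": [2.46,0,-7.89],"turn": [0,-0.09,0],"hand": 0},
    {"translation": [2.46,0,-7.89],"turn": [0,-0.09,0],"hand": 0},
    {"translation": [2.46,0,-7.89],"turn": [0,-0.09,0],"hand": 0},
    {"translation": [2.46,0,-7.89],"turn": [0,-0.09,0],"hand": 0},
    {"translation": [2.46,0,-7.89],"turn": [0,-0.09,0],"hand": 0},
    {"translation": [2.46,0,-7.89],"turn": [0,-0.09,0],"hand": 0},
    {"translation": [2.46,0,-7.89],"turn": [0,-0.09,0],"hand": 0},
    {"translation": [2.46,0,-7.89],"turn": [0,-0.09,0],"hand": 0},
    {"translation": [0,0,0],"turn": [0,0,0],"hand": 0},
    {"translation": [0,0,0],"turn": [0,0,0],"hand": 0},
  ],
)

```text
time_s: 4.83
eef_pos: [486.4, 273.3, 126.9]
ee_rot: [0.278, 0.578, 0.736, -0.217]
force: [-3.0, 0.4, 5.2]
grip_width: 0.18
grip_force: 33.6
```

```bash
cat > top.py <<'E'
import sys
from h import *
s=sense(); print(s['joints'].round(2),s['eef_pos'].round(1),s['force'].round(1),toolR(s).round(2).tolist())
n=sys.argv[1]; c=cap(n)
x0,y0,x1,y1=map(int,sys.argv[3:7]) if len(sys.argv)>3 else (0,0,560,420)
im=c['image'][y0:y1,x0:x1]; k=min(800/im.shape[1],600/im.shape[0])
cv2.imwrite('pics/'+sys.argv[2],cv2.resize(im,None,fx=k,fy=k,interpolation=cv2.INTER_CUBIC))
E
python3 top.py side s1.png 180 200 400 380
```

```text
[ 0.57  0.7   1.4  -0.69  1.38  0.58] [486.4 273.3 126.9] [-3.   0.4  5.2] [[-0.18, 0.97, 0.16], [0.73, 0.24, -0.64], [-0.66, 0.0, -0.75]]
```

View pics/s1.png

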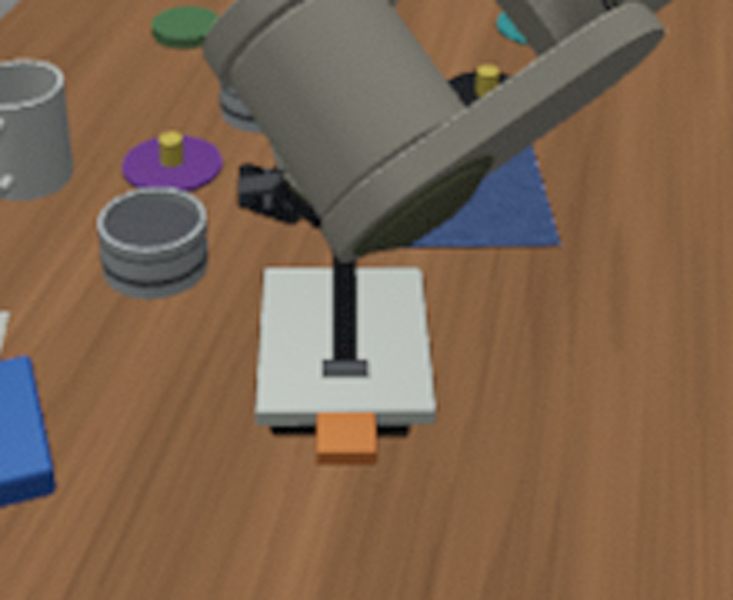

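The side view shows the leg standing out in the grip, with the mirror still flat on the rest and the orange tab at (347,440) free. I'll let go, back off, and work out the pose for gripping the orange tab.

Emit:
move_arm(
  moves=[
    {"translation": [0,0,0],"turn": [0,0,0],"hand": 0.6},
    {"translation": [0,0,0],"turn": [0,0,0],"hand": 0.6},
    {"translation": [0,0,0],"turn": [0,0,0],"hand": 0.6},
    {"translation": [0,0,-20],"turn": [0,0,0],"hand": 0.6},
    {"translation": [0,0,-30],"turn": [0,0,0],"hand": 0.8},
    {"translation": [0,0,-30],"turn": [0,0,0],"hand": 0.8},
    {"translation": [0,0,0],"turn": [0,-0.075,0],"hand": 0.8},
    {"translation": [0,0,0],"turn": [0,-0.075,0],"hand": 0.8},
    {"translation": [0,0,0],"turn": [0,0,0],"hand": 0.8},
  ],
)

```text
time_s: 5.63
eef_pos: [473.3, 324.4, 184.7]
ee_rot: [0.332, 0.559, 0.713, -0.262]
force: [-0.2, 0.2, -1.2]
grip_width: 0.798
grip_force: 0.0
```

```bash
cat > go.py <<'E'
import sys
from h import *
def go(p,z=None,y=None):
    s=sense();A=toolR(s)
    print('eef',s['eef_pos'].round(1),'j',s['joints'].round(2),'trans(tool)',(A.T@(np.array(p)-s['eef_pos'])).round(1))
    if z is not None:
        z=np.array(z,float);z/=np.linalg.norm(z);y=np.array(y,float);y-=z*(y@z);y/=np.linalg.norm(y)
        B=np.c_[np.cross(y,z),y,z]; print('turn',Ro.from_matrix(A.T@B).as_rotvec().round(3))
if __name__=='__main__':
    go(*eval(sys.argv[1]))
E
python3 go.py '([440.9,460.9,105.4],[.1786,-.744,-.644],[.9724,.2334,0])'
python3 - <<'E'
from meas import *
c=cap('wrist')
cv2.imwrite('pics/w2.png',c['image'])
c=cap('top')
for ce,a,r,m in blobs(c,(5,190,200),(16,255,255),60): print(ce,a,onz(c,[ce],47).round(1))
for ce,a,r,m in blobs(c,(0,170,80),(5,255,255),8):
    P=pts(c,np.argwhere(m)[:,::-1]); print('red',ce,a,np.median(P,0).round(1))
E
```

```text
eef [473.3 324.4 184.7] j [ 0.68  0.74  1.22 -0.77  1.63  0.58] trans(tool) [150.9   1.3 -56.6]
turn [0.002 0.002 0.005]
red [128.45679012 126.04938272] 81 [799.8 369.4   7.1]
red [388.01709402 158.7008547 ] 234 [ 682.5 -396.7   23.2]
red [150.25925926 230.11111111] 54 [485.3 268.5 125.2]
```

View pics/w2.png

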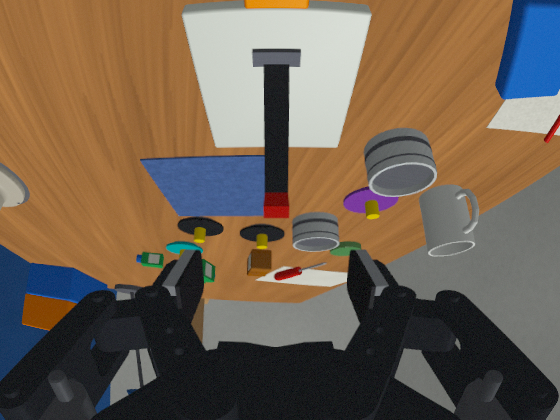

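The wrist view shows the leg swung out (red end at (276,205)), and the mirror undisturbed. Next is the pre-grasp at the orange tab.

Emit:
move_arm(
  moves=[
    {"translation": [30.2,0.3,-11.3],"turn": [0,0,0],"hand": 0.8},
    {"translation": [30.2,0.3,-11.3],"turn": [0,0,0],"hand": 0.8},
    {"translation": [30.2,0.3,-11.3],"turn": [0,0,0],"hand": 0.8},
    {"translation": [30.2,0.3,-11.3],"turn": [0,0,0],"hand": 0.8},
    {"translation": [30.2,0.3,-11.3],"turn": [0,0,0],"hand": 0.8},
    {"translation": [0,0,0],"turn": [0,0,0],"hand": 0.8},
    {"translation": [0,0,0],"turn": [0,0,0],"hand": 0.8},
  ],
)

```text
time_s: 6.32
eef_pos: [442.0, 460.9, 105.9]
ee_rot: [0.331, 0.56, 0.714, -0.261]
force: [-0.1, -0.4, -0.5]
grip_width: 0.801
grip_force: 0.0
```

```bash
python3 go.py '([458.8,386.5,41],[.1786,-.744,-.644],[.9724,.2334,0])'; python3 - <<'E'
from meas import *
c=cap('wrist')
cv2.imwrite('pics/w3.png',c['image'])
for ce,a,r,m in blobs(c,(6,190,150),(18,255,255),200):
    P=pts(c,np.argwhere(m)[:,::-1]);P=P[abs(P[:,2]-46)<5]; 
    if len(P)>50:
        q=P-[497.5,225.1,0]; x=q@[-.2334,.9724,0]; y=q@[.9724,.2334,0]
        print(ce,a,'x',np.percentile(x,[1,99]).round(1),'y',np.percentile(y,[1,99]).round(1),'z',np.median(P[:,2]).round(1))
E
```

```text
eef [442.  460.9 105.9] j [ 0.85  1.04  0.86 -0.69  1.78  0.66] trans(tool) [  0.4  -1.3 100.1]
turn [ 0.002 -0.002  0.004]
[272.8       221.8695122] 820 x [144.3 174.9] y [-17.1  16.8] z 46.1
```

Emit:
move_arm(
  moves=[
    {"translation": [0,-0.3,24.5],"turn": [0,0,0],"hand": 0.8},
    {"translation": [0,-0.3,24.5],"turn": [0,0,0],"hand": 0.8},
    {"translation": [0,-0.3,24.5],"turn": [0,0,0],"hand": 0.8},
    {"translation": [0,-0.3,24.5],"turn": [0,0,0],"hand": 0.8},
    {"translation": [0,0,0],"turn": [0,0,0],"hand": 0.8},
    {"translation": [0,0,0],"turn": [0,0,0],"hand": 0.3},
    {"translation": [0,0,0],"turn": [0,0,0],"hand": 0.3},
    {"translation": [0,0,0],"turn": [0,0,0],"hand": 0.2},
    {"translation": [0,0,0],"turn": [0,0,0],"hand": 0.2},
    {"translation": [0,0,0],"turn": [0,0,0],"hand": 0.2},
  ],
  grip_force=100,
)

```text
time_s: 7.2
eef_pos: [459.2, 388.5, 45.8]
ee_rot: [0.332, 0.56, 0.713, -0.259]
force: [-1.0, 0.9, 6.7]
grip_width: 0.396
grip_force: 99.2
```

Emit:
move_arm(
  moves=[
    {"translation": [0,0,0],"turn": [0,0,0],"hand": 0},
    {"translation": [0,0,0],"turn": [0,0,0],"hand": 0},
    {"translation": [0,0,0],"turn": [0,0,0],"hand": 0},
  ],
  grip_force=100,
)

```text
time_s: 7.45
eef_pos: [459.2, 388.5, 45.8]
ee_rot: [0.332, 0.56, 0.713, -0.259]
force: [0.4, 2.2, 6.2]
grip_width: 0.396
grip_force: 99.2
```

```bash
python3 go.py '([463.0,368,47],)'
```

```text
eef [459.2 388.5  45.8] j [ 0.77  1.    1.11 -0.72  1.57  0.74] trans(tool) [-14.4  -1.2  15.1]
```

Emit:
move_arm(
  moves=[
    {"translation": [-4,0,-3.3],"turn": [0,0,0],"hand": 0},
    {"translation": [-8,0,-6.7],"turn": [0,0,0],"hand": 0},
    {"translation": [-11.5,0,-9.7],"turn": [0,0,0],"hand": 0},
    {"translation": [-11.5,0,-9.7],"turn": [0,0,0],"hand": 0},
    {"translation": [-11.5,0,-9.7],"turn": [0,0,0],"hand": 0},
    {"translation": [-11.5,0,-9.7],"turn": [0,0,0],"hand": 0},
    {"translation": [-11.5,0,-9.7],"turn": [0,0,0],"hand": 0},
    {"translation": [-11.5,0,-9.7],"turn": [0,0,0],"hand": 0},
    {"translation": [-11.5,0,-9.7],"turn": [0,0,0],"hand": 0},
    {"translation": [-8,0,-6.7],"turn": [0,0,0],"hand": 0},
  ],
)

```text
time_s: 8.28
eef_pos: [459.0, 387.6, 177.7]
ee_rot: [0.332, 0.561, 0.713, -0.26]
force: [-0.2, 0.5, -4.2]
grip_width: 0.398
grip_force: 99.7
```

```bash
python3 top.py side s2.png 150 120 450 345
```

```text
[ 0.77  0.84  1.06 -0.73  1.73  0.6 ] [459.  387.6 177.7] [-0.2  0.5 -4.2] [[-0.15, 0.97, 0.18], [0.63, 0.24, -0.74], [-0.76, 0.0, -0.65]]
```

View pics/s2.png

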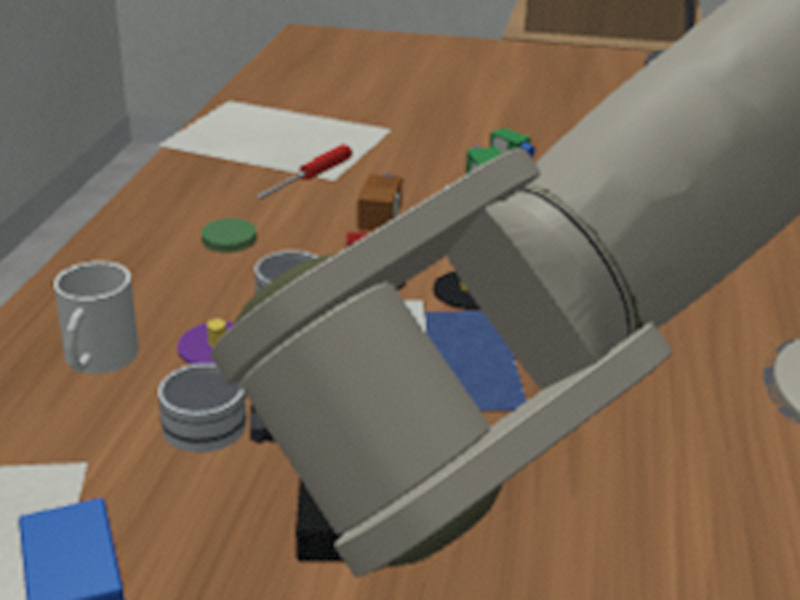

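The view is blocked by the wrist, but the mirror is lifted: the rest (330,520) is empty and the force is -4.2 N. I'll measure the mirror's pose in the hand with the wrist depth.

```bash
cat > hand.py <<'E'
from meas import *
c=cap('wrist'); A=toolR(c['s']); print(c['s']['eef_pos'].round(1),c['s']['joints'].round(2),c['s']['force'].round(1))
im=c['image']; hsv=cv2.cvtColor(im,cv2.COLOR_BGR2HSV)
uv=np.argwhere((hsv[...,1]<45)&(hsv[...,2]>140)&(c['z_map']>0))[:,::-1]
P=(pts(c,uv)-c['s']['eef_pos'])@A
P=P[(np.linalg.norm(P,axis=1)<230)]
rng=np.random.default_rng(0);best=None
for i in range(200):
    q=P[rng.choice(len(P),3,False)];n=np.cross(q[1]-q[0],q[2]-q[0]);n/=np.linalg.norm(n)+1e-9
    k=abs((P-q[0])@n)<2.5
    if best is None or k.sum()>best.sum():best=k
Q=P[best];m=Q.mean(0);n=np.linalg.svd(Q-m)[2][2]
if n[2]>0:n=-n
x=np.cross([0,1.,0],n); x/=np.linalg.norm(x)
if x[0]<0: x=-x
y=np.cross(n,x)
print(len(Q),'n(tool)',n.round(3),'x(tool)',x.round(3),'centre',m.round(1),'world n',(A@n).round(2),'world x',(A@x).round(3))
for a,nm in((x,'x'),(y,'y'),(n,'n')): print(nm,np.percentile(Q@a,[1,50,99]).round(1))
E
python3 hand.py
```

```text
[459.4 387.9 179.3] [ 0.77  0.84  1.06 -0.73  1.73  0.6 ] [ 0.3  0.1 -0.8]
1471 n(tool) [-0.765  0.001 -0.644] x(tool) [ 0.644 -0.    -0.765] centre [-43.9   0.3  52.6] world n [-0. -0.  1.] world x [-0.237  0.972  0.003]
x [-161.3  -49.6  -25.6]
y [-53.1  -0.7  52.6]
n [-3.4 -0.   0.5]
```

The mirror is level in the hand: TCP at mirror x=163.5, z=12, on the y centre. I'll carry it above the mat.

Emit:
move_arm(
  moves=[
    {"translation": [-7,-1,-3],"turn": [0,0,0],"hand": 0},
    {"translation": [-15,-3,0],"turn": [0,0,0],"hand": 0},
    {"translation": [-20,-5,10],"turn": [0,0,0],"hand": 0},
    {"translation": [-21,-6,16],"turn": [0,0,0],"hand": 0},
    {"translation": [-21,-6,17],"turn": [0,0,0],"hand": 0},
    {"translation": [-21,-6,17],"turn": [0,0,0],"hand": 0},
    {"translation": [-21,-6,17],"turn": [0,0,0],"hand": 0},
    {"translation": [-21,-6,17],"turn": [0,0,0],"hand": 0},
    {"translation": [-21,-6,17],"turn": [0,0,0],"hand": 0},
    {"translation": [-21,-6,17],"turn": [0,0,0],"hand": 0},
  ],
)

```text
time_s: 9.22
eef_pos: [460.2, 162.6, 239.0]
ee_rot: [0.331, 0.56, 0.713, -0.261]
force: [-0.0, -0.0, -3.7]
grip_width: 0.395
grip_force: 99.9
```

Emit:
move_arm(
  moves=[
    {"translation": [-21,-6,17],"turn": [0,0,0],"hand": 0},
    {"translation": [-21,-6,17],"turn": [0,0,0],"hand": 0},
    {"translation": [-21,-6,17],"turn": [0,0,0],"hand": 0},
    {"translation": [-21,-6,17],"turn": [0,0,0],"hand": 0},
    {"translation": [-18,-5,16],"turn": [0,0,0],"hand": 0},
    {"translation": [-13,-2,12],"turn": [0,0,0],"hand": 0},
    {"translation": [-7,-1,7],"turn": [0,0,0],"hand": 0},
    {"translation": [0,0,0],"turn": [0,0,0],"hand": 0},
  ],
)

```text
time_s: 9.88
eef_pos: [466.5, 2.3, 265.9]
ee_rot: [0.331, 0.561, 0.713, -0.261]
force: [-0.5, 0.4, -3.3]
grip_width: 0.396
grip_force: 100.2
```

```bash
python3 hand.py
```

```text
[466.5   2.3 265.9] [ 0.14  0.24  1.78 -0.95  1.22  0.3 ] [-0.5  0.4 -3.3]
1286 n(tool) [-0.771  0.002 -0.637] x(tool) [ 0.637 -0.    -0.771] centre [-45.3   0.1  54.2] world n [ 0.01 -0.01  1.  ] world x [-0.234  0.972  0.01 ]
x [-156.9  -51.6  -26. ]
y [-52.6   0.3  52. ]
n [-1.   0.4  0.8]
```

Emit:
move_arm(
  moves=[
    {"translation": [0,0,0],"turn": [0,0.05,0],"hand": 0},
    {"translation": [0,0,0],"turn": [0,0.1,0],"hand": 0},
    {"translation": [0,0,0],"turn": [0,0.11,0],"hand": 0},
    {"translation": [0,0,0],"turn": [0,0.11,0],"hand": 0},
    {"translation": [0,0,0],"turn": [0,0.11,0],"hand": 0},
    {"translation": [0,0,0],"turn": [0,0.11,0],"hand": 0},
    {"translation": [0,0,0],"turn": [0,0.11,0],"hand": 0},
    {"translation": [0,0,0],"turn": [0,0.11,0],"hand": 0},
    {"translation": [0,0,0],"turn": [0,0.1,0],"hand": 0},
    {"translation": [0,0,0],"turn": [0,0.05,0],"hand": 0},
  ],
)

```text
time_s: 10.77
eef_pos: [466.9, 3.8, 265.9]
ee_rot: [-0.038, 0.617, 0.786, 0.029]
force: [0.0, -0.8, -4.0]
grip_width: 0.395
grip_force: 100.0
```

```bash
python3 go.py '([468.6,7.9,182],[-.21,.875,-.436],[.9724,.2334,0])'
```

```text
eef [466.9   3.8 265.9] j [-0.29  0.19  1.62  0.08  1.38 -0.54] trans(tool) [-4.4  2.8 83.8]
turn [-0.004  1.024  0.003]
```

Emit:
move_arm(
  moves=[
    {"translation": [0,0,0],"turn": [0,0.05,0],"hand": 0},
    {"translation": [0,0,0],"turn": [0,0.1,0],"hand": 0},
    {"translation": [0,0,0],"turn": [0,0.11,0],"hand": 0},
    {"translation": [0,0,0],"turn": [0,0.11,0],"hand": 0},
    {"translation": [0,0,0],"turn": [0,0.11,0],"hand": 0},
    {"translation": [0,0,0],"turn": [0,0.11,0],"hand": 0},
    {"translation": [0,0,0],"turn": [0,0.11,0],"hand": 0},
    {"translation": [0,0,0],"turn": [0,0.11,0],"hand": 0},
    {"translation": [0,0,0],"turn": [0,0.1,0],"hand": 0},
    {"translation": [0,0,0],"turn": [0,0.1,0],"hand": 0},
  ],
)

```text
time_s: 11.6
eef_pos: [466.9, 4.0, 265.6]
ee_rot: [-0.413, 0.526, 0.67, 0.323]
force: [0.5, 0.7, -4.9]
grip_width: 0.397
grip_force: 100.1
```

Emit:
move_arm(
  moves=[
    {"translation": [0,0,0],"turn": [0,0.015,0],"hand": 0},
    {"translation": [0,0,0],"turn": [0,0,0],"hand": 0},
  ],
)

```text
time_s: 11.77
eef_pos: [466.9, 3.9, 264.9]
ee_rot: [-0.417, 0.524, 0.667, 0.325]
force: [0.0, 0.6, -4.0]
grip_width: 0.396
grip_force: 100.2
```

```bash
python3 go.py '([468.6,7.9,182],[-.21,.875,-.436],[.9724,.2334,0])'; python3 hand.py; python3 top.py side s3.png 150 120 450 345
```

```text
eef [466.9   3.9 264.9] j [-0.58  0.5   1.55  0.72  1.96 -0.86] trans(tool) [-72.9   2.9  39.7]
turn [-0.006  0.005 -0.001]
[466.9   3.9 264.9] [-0.58  0.5   1.55  0.72  1.96 -0.86] [ 0.   0.6 -4. ]
909 n(tool) [ 0.646  0.006 -0.763] x(tool) [ 0.763 -0.     0.646] centre [-13.2  -1.3  22.7] world n [ 0.1  -0.39  0.92] world x [-0.217  0.89   0.4  ]
x [-1.7  4.9  9.6]
y [-54.3  39.2  54. ]
n [-27.5 -25.9 -24.4]
[-0.58  0.49  1.55  0.72  1.96 -0.86] [467.    4.  265.6] [ 0.3  0.7 -4.1] [[-0.1, 0.97, -0.21], [0.43, 0.24, 0.87], [0.9, -0.0, -0.44]]
```

View pics/s3.png

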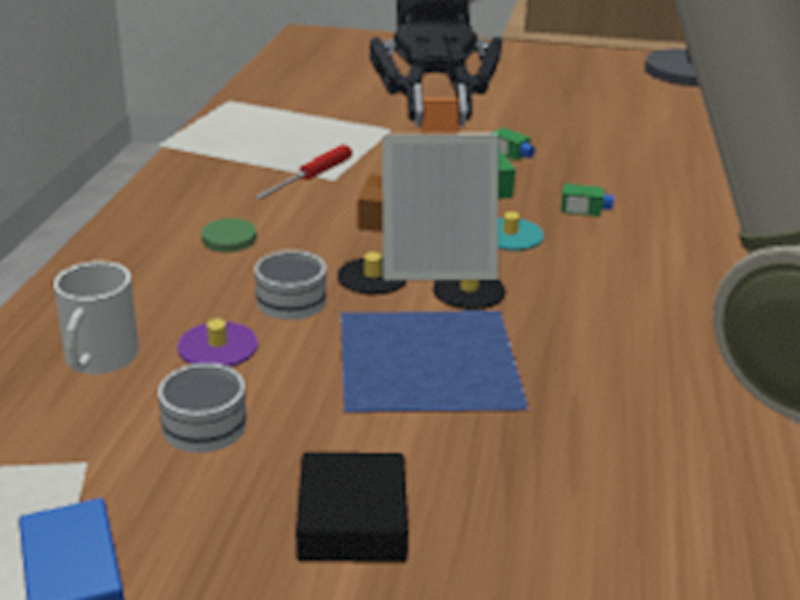

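The side view shows the mirror upright over the mat, orange tab (440,112) in the grip. The lean is about 0.41 rad. I'll lower it.

Emit:
move_arm(
  moves=[
    {"translation": [-10,0.7,5],"turn": [0,0,0],"hand": 0},
    {"translation": [-18,0.7,9.9],"turn": [0,0,0],"hand": 0},
    {"translation": [-18,0.7,9.9],"turn": [0,0,0],"hand": 0},
    {"translation": [-18,0.7,9.9],"turn": [0,0,0],"hand": 0},
    {"translation": [-9,0,5],"turn": [0,0,0],"hand": 0},
    {"translation": [-8,0,4],"turn": [0,0,0],"hand": 0},
    {"translation": [-7,0,3.5],"turn": [0,0,0],"hand": 0},
    {"translation": [-5,0,2.4],"turn": [0,0,0],"hand": 0},
    {"translation": [0,0,0],"turn": [0,0,0],"hand": 0},
  ],
)

```text
time_s: 12.62
eef_pos: [468.7, 7.8, 160.3]
ee_rot: [-0.416, 0.524, 0.667, 0.327]
force: [0.8, 0.3, -4.3]
grip_width: 0.398
grip_force: 100.2
```

```bash
python3 go.py '([468.6,7.9,152.4],)'; python3 - <<'E'
from h import *
c=cap('side'); im=c['image'];
# face of mirror: near-grey region lowest row & depth
u=np.arange(295,336); 
P=pts(c,np.array([(x,y) for y in range(160,300) for x in range(290,345)]))
k=(abs(P[:,0]-455)<60)&(P[:,2]>6)&(P[:,1]<150)&(P[:,1]>0)&(P[:,2]<140); Q=P[k];
q=Q[Q[:,2]>30]; m=q.mean(0); n=np.linalg.svd(q-m)[2][2]; print(len(q),m.round(1),n.round(3),'zmin',np.percentile(Q[:,2],[0,1,5]))
lo=Q[Q[:,2]<12]; print(lo.mean(0).round(1),np.ptp(lo[:,0]))
E
```

```text
eef [468.7   7.8 160.3] j [-0.58  0.65  1.62  0.68  1.79 -1.01] trans(tool) [-7.  -0.1  3.6]
1848 [459.2  52.9  85.1] [-0.217  0.891  0.399] zmin [ 6.0755675  13.70988895 19.28309488]
[449.3 105.6   6.3] 105.95326028033145
```

Emit:
move_arm(
  moves=[
    {"translation": [-3,0,1.5],"turn": [0,0,0],"hand": 0},
    {"translation": [-2,0,1],"turn": [0,0,0],"hand": 0},
    {"translation": [-1,0,0.5],"turn": [0,0,0],"hand": 0},
    {"translation": [0,0,0],"turn": [0,0,0],"hand": 0},
  ],
)

```text
time_s: 13.0
eef_pos: [469.0, 7.5, 155.2]
ee_rot: [-0.416, 0.524, 0.667, 0.328]
force: [-1.1, -3.7, 5.7]
grip_width: 0.398
grip_force: 101.3
```

Emit:
move_arm(
  moves=[
    {"translation": [-0.9,0,0.4],"turn": [0,0,0],"hand": 0},
    {"translation": [0,0,0],"turn": [0,0,0],"hand": 0},
  ],
)

```text
time_s: 13.17
eef_pos: [469.0, 7.3, 155.1]
ee_rot: [-0.416, 0.523, 0.667, 0.328]
force: [-1.9, -6.7, 12.2]
grip_width: 0.398
grip_force: 101.8
```

Emit:
move_arm(
  moves=[
    {"translation": [-0.9,0,0.4],"turn": [0,0,0],"hand": 0},
    {"translation": [0,0,0],"turn": [0,0,0],"hand": 0},
  ],
)

```text
time_s: 13.33
eef_pos: [469.1, 7.1, 154.9]
ee_rot: [-0.416, 0.523, 0.667, 0.328]
force: [-2.9, -8.3, 18.4]
grip_width: 0.398
grip_force: 102.4
```

Emit:
move_arm(
  moves=[
    {"translation": [1.3,0,-0.6],"turn": [0,0,0],"hand": 0},
    {"translation": [0,0,0],"turn": [0,0,0],"hand": 0},
    {"translation": [0,0,0],"turn": [0,0,0],"hand": 0.45},
    {"translation": [0,0,0],"turn": [0,0,0],"hand": 0.6},
    {"translation": [0,0,0],"turn": [0,0,0],"hand": 0.6},
    {"translation": [0,0,0],"turn": [0,0,0],"hand": 0.6},
  ],
  grip_force=30,
)

```text
time_s: 13.83
eef_pos: [468.8, 7.9, 153.5]
ee_rot: [-0.416, 0.524, 0.667, 0.327]
force: [-0.0, -0.1, -0.8]
grip_width: 0.602
grip_force: 0.0
```

```bash
python3 top.py side s4.png 150 120 450 345
```

```text
[-0.58  0.66  1.63  0.68  1.78 -1.01] [468.8   7.9 153.5] [-0.  -0.1 -0.8] [[-0.1, 0.97, -0.21], [0.43, 0.24, 0.87], [0.9, 0.0, -0.44]]
```

View pics/s4.png

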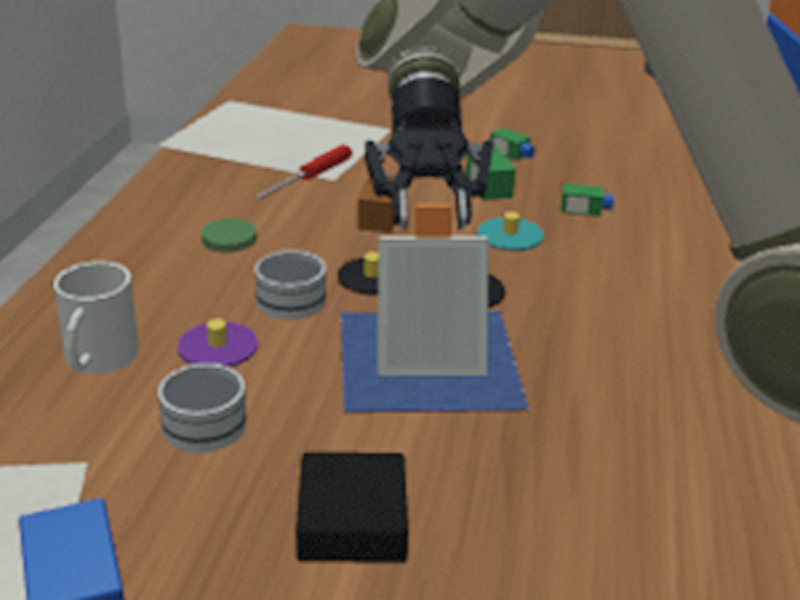

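The mirror stands by itself on the mat (face (433,305), bottom edge (433,375)). I'll back off, raise the hand and turn the tool down.

Emit:
move_arm(
  moves=[
    {"translation": [0,0,-15],"turn": [0,0,0],"hand": 0.7},
    {"translation": [0,0,-30],"turn": [0,0,0],"hand": 0.7},
    {"translation": [0,0,-35],"turn": [0,0,0],"hand": 0.7},
    {"translation": [27,0,-13],"turn": [0,0,0],"hand": 0.7},
    {"translation": [27,0,-13],"turn": [0,0,0],"hand": 0.7},
    {"translation": [0,0,0],"turn": [0,-0.124,0],"hand": 0.7},
    {"translation": [0,0,0],"turn": [0,-0.124,0],"hand": 0.7},
    {"translation": [0,0,0],"turn": [0,-0.124,0],"hand": 0.7},
    {"translation": [0,0,0],"turn": [0,-0.124,0],"hand": 0.7},
    {"translation": [0,0,0],"turn": [0,-0.124,0],"hand": 0.7},
  ],
)

```text
time_s: 14.72
eef_pos: [485.8, -61.9, 249.1]
ee_rot: [-0.19, 0.599, 0.763, 0.15]
force: [-0.1, 0.1, 0.5]
grip_width: 0.702
grip_force: 0.0
```

Emit:
move_arm(
  moves=[
    {"translation": [0,0,0],"turn": [0,-0.124,0],"hand": 0.7},
    {"translation": [0,0,0],"turn": [0,-0.124,0],"hand": 0.7},
    {"translation": [0,0,0],"turn": [0,-0.124,0],"hand": 0.7},
    {"translation": [0,0,0],"turn": [0,-0.124,0],"hand": 0.7},
    {"translation": [0,0,0],"turn": [0,0,0],"hand": 0.7},
  ],
)

```text
time_s: 15.13
eef_pos: [485.3, -59.4, 249.5]
ee_rot: [0.003, 0.616, 0.787, -0.001]
force: [-0.5, 0.3, 0.0]
grip_width: 0.7
grip_force: 0.0
```

```bash
python3 go.py '([560,-115,250],[0,0,-1],[.9724,.2334,0])'
```

```text
eef [485.3 -59.4 249.5] j [-0.36  0.23  1.61 -0.    1.3  -0.6 ] trans(tool) [-71.9  59.2  -0. ]
turn [0.001 0.006 0.007]
```

Emit:
move_arm(
  moves=[
    {"translation": [-24,19.7,0],"turn": [0,0.006,0.007],"hand": 0.7},
    {"translation": [-24,19.7,0],"turn": [0,0,0],"hand": 0.7},
    {"translation": [-24,19.7,0],"turn": [0,0,0],"hand": 0.7},
    {"translation": [0,0,0],"turn": [0,0,0],"hand": 0.7},
    {"translation": [0,0,0],"turn": [0,0,0],"hand": 0.7},
  ],
)

```text
time_s: 15.55
eef_pos: [560.1, -118.8, 247.1]
ee_rot: [-0.004, 0.621, 0.784, 0.002]
force: [-0.9, 0.1, 0.8]
grip_width: 0.698
grip_force: 0.0
```

```bash
cat > see.py <<'E'
from meas import *
import sys
from scipy.optimize import least_squares
def see(save=None):
    c=cap('wrist'); s=c['s']; print(s['eef_pos'].round(1),s['joints'].round(2))
    if save: cv2.imwrite('pics/'+save,c['image'])
    for ce,a,r,m in blobs(c,(22,110,90),(36,255,255),25):
        P=pts(c,np.argwhere(m)[:,::-1]); z=np.percentile(P[:,2],90); t=P[abs(P[:,2]-z)<3]
        print('knob',ce.round(),a,'top z',z.round(1),'c',cv2.minEnclosingCircle(t[:,:2].astype(np.float32))[0],'onz',onz(c,[ce],30)[0].round(1), 'disc hsv',)
    uv=np.argwhere(c['z_map']>0)[:,::-1]; P=pts(c,uv)
    for x0,y0 in [(632.6,-35),(649.4,201.5)]:
        Q=P[(np.hypot(P[:,0]-x0,P[:,1]-y0)<52)&(P[:,2]>41)&(P[:,2]<49)]
        d=np.hypot(Q[:,0]-x0,Q[:,1]-y0)
        if len(Q)>60:
            f=least_squares(lambda p:np.hypot(Q[:,0]-p[0],Q[:,1]-p[1])-38,[x0,y0],loss='soft_l1')
            print('cell',len(Q),f.x.round(1),'z',np.median(Q[:,2]).round(1),'ang span',np.ptp(np.arctan2(Q[:,1]-f.x[1],Q[:,0]-f.x[0])).round(1))
if __name__=='__main__': see(sys.argv[1] if len(sys.argv)>1 else None)
E
python3 see.py w4.png; python3 - <<'E'
from meas import *
c=cap('top')
for ce,a,r,m in blobs(c,(22,120,120),(35,255,255),8): print(ce.round(),onz(c,[ce],33)[0].round(1))
E
```

```text
[ 560.1 -118.8  247.1] [-0.42  0.42  1.35  0.01  1.38 -0.65]
knob [419.  40.] 310 top z 36.5 c (678.7021484375, 79.2197494506836) onz [677.2  77.9  30. ] disc hsv
knob [171. 138.] 351 top z 36.2 c (437.80938720703125, -95.7688980102539) onz [439.  -95.4  30. ] disc hsv
knob [272. 165.] 327 top z 36.3 c (551.7307739257812, -101.26426696777344) onz [ 552.1 -100.8   30. ] disc hsv
knob [130. 254.] 278 top z 36.0 c (405.30377197265625, -245.61395263671875) onz [ 407.4 -243.    30. ] disc hsv
cell 929 [632.3 -37. ] z 44.4 ang span 6.3
[225. 163.] [677.5  79.8  33. ]
[288. 205.] [550.9 -99.6  33. ]
[340. 255.] [ 404.1 -244.3   33. ]
```

```bash
python3 go.py '([551.7,-100.8,34],[0,0,-1],[.9724,.2334,0])'
```

```text
eef [ 559.4 -117.7  248.1] j [-0.41  0.42  1.35  0.01  1.37 -0.65] trans(tool) [ 16.6  -3.4 214.2]
turn [-0.001 -0.007 -0.004]
```

Emit:
move_arm(
  moves=[
    {"translation": [4.2,-0.9,35],"turn": [0,-0.007,0],"hand": 0.5},
    {"translation": [4.2,-0.9,35],"turn": [0,0,0],"hand": 0.5},
    {"translation": [4.2,-0.8,35],"turn": [0,0,0],"hand": 0.5},
    {"translation": [4,-0.8,35],"turn": [0,0,0],"hand": 0.5},
    {"translation": [0,0,35],"turn": [0,0,0],"hand": 0.5},
    {"translation": [0,0,24],"turn": [0,0,0],"hand": 0.5},
    {"translation": [0,0,14],"turn": [0,0,0],"hand": 0.5},
    {"translation": [0,0,0],"turn": [0,0,0],"hand": 0.5},
    {"translation": [0,0,0],"turn": [0,0,0],"hand": 0.5},
  ],
)

```text
time_s: 16.4
eef_pos: [552.5, -102.3, 35.9]
ee_rot: [0.0, 0.62, 0.784, -0.001]
force: [-0.1, 0.2, 1.4]
grip_width: 0.5
grip_force: 0.0
```

```bash
python3 go.py '([551.7,-100.8,34],[0,0,-1],[.9724,.2334,0])'
```

```text
eef [ 552.5 -102.3   35.9] j [-0.39  0.65  1.6  -0.    0.89 -0.62] trans(tool) [ 1.6 -0.4  1.9]
turn [-0.     0.001 -0.003]
```

Close on the knob, lift a little.

Emit:
move_arm(
  moves=[
    {"translation": [1.6,-0.4,2],"turn": [0,0,0],"hand": 0.5},
    {"translation": [0,0,0],"turn": [0,0,0],"hand": 0.2},
    {"translation": [0,0,0],"turn": [0,0,0],"hand": 0},
    {"translation": [0,0,0],"turn": [0,0,0],"hand": 0},
    {"translation": [0,0,0],"turn": [0,0,0],"hand": 0},
    {"translation": [0,0,0],"turn": [0,0,0],"hand": 0},
    {"translation": [0,0,-15],"turn": [0,0,0],"hand": 0},
    {"translation": [0,0,-30],"turn": [0,0,0],"hand": 0},
    {"translation": [0,0,-30],"turn": [0,0,0],"hand": 0},
    {"translation": [0,0,0],"turn": [0,0,0],"hand": 0},
  ],
  grip_force=40,
)

```text
time_s: 17.23
eef_pos: [554.4, -101.9, 114.3]
ee_rot: [0.005, 0.62, 0.784, 0.001]
force: [0.8, 0.1, 0.7]
grip_width: 0.219
grip_force: 39.2
```

```bash
cat > cov.py <<'E'
from meas import *
# black disc in hand: circle in tool frame via depth
c=cap('wrist'); A=toolR(c['s'])
uv=np.argwhere(c['z_map']>0)[:,::-1]; P=(pts(c,uv)-c['s']['eef_pos'])@A
h=cv2.cvtColor(c['image'],cv2.COLOR_BGR2HSV)[uv[:,1],uv[:,0]]
for zl in [(15,35)]:
    Q=P[(P[:,2]>zl[0])&(P[:,2]<zl[1])&(np.hypot(P[:,0],P[:,1])<55)]
    print(len(Q)); 
    k=Q[:,0]>5; Q=Q[k]
    m=Q.mean(0);n=np.linalg.svd(Q-m)[2][2]; print('n',n.round(3),'z',np.percentile(Q[:,2],[5,50,95]).round(1),'xy',np.percentile(Q[:,0],[1,99]).round(1),np.percentile(Q[:,1],[1,99]).round(1))
print(c['s']['eef_pos'].round(1)); cv2.imwrite('pics/cov.png',c['image'])
E
python3 cov.py;  python3 go.py '([632.4,-36.5,120],[0,0,-1],[.9724,.2334,0])'
```

```text
13092
n [ 0.018  0.    -1.   ] z [22.  23.1 24.2] xy [ 5.5 40.9] [-37.7  38. ]
[ 554.4 -101.9  114.3]
eef [ 553.4 -101.6  111.6] j [-0.39  0.53  1.56 -0.    1.04 -0.62] trans(tool) [45.1 91.9 -8.2]
turn [ 0.005  0.006 -0.004]
```

Emit:
move_arm(
  moves=[
    {"translation": [11.3,23,-3],"turn": [0,0.006,0],"hand": 0},
    {"translation": [11.3,23,-3],"turn": [0,0,0],"hand": 0},
    {"translation": [11.3,23,-2],"turn": [0,0,0],"hand": 0},
    {"translation": [11.2,22.9,0],"turn": [0,0,0],"hand": 0},
    {"translation": [0,0,0],"turn": [0,0,0],"hand": 0},
    {"translation": [0,0,0],"turn": [0,0,0],"hand": 0},
  ],
)

```text
time_s: 17.78
eef_pos: [631.0, -35.2, 115.2]
ee_rot: [-0.002, 0.62, 0.785, 0.001]
force: [-0.4, -0.0, -1.1]
grip_width: 0.217
grip_force: 39.4
```

```bash
python3 see.py w5.png;  python3 go.py '([632.4,-36.5,85],[0,0,-1],[.9724,.2334,0])'; python3 - <<'E'
from meas import *
# refine cell centres from top & side? side view edges of cell1
c=cap('side'); uv=np.argwhere(c['z_map']>0)[:,::-1]; P=pts(c,uv)
from scipy.optimize import least_squares
for x0,y0 in [(632.6,-36),(649.4,201.5)]:
    Q=P[(np.hypot(P[:,0]-x0,P[:,1]-y0)<50)&(P[:,2]>10)&(P[:,2]<40)&(P[:,1]>y0)]
    d=np.hypot(Q[:,0]-x0,Q[:,1]-y0); Q=Q[abs(d-40)<6]
    f=least_squares(lambda p:np.hypot(Q[:,0]-p[0],Q[:,1]-p[1])-40,[x0,y0],loss='soft_l1'); print('side cell',len(Q),f.x.round(1))
E
```

```text
[631.  -35.2 115.2] [-0.24  0.67  1.31  0.    1.17 -0.48]
knob [385.  72.] 853 top z 36.4 c (678.5975341796875, 79.71310424804688) onz [677.9  79.   30. ] disc hsv
knob [ 40. 231.] 651 top z 35.9 c (437.3341369628906, -94.70063781738281) onz [442.3 -92.5  30. ] disc hsv
knob [275. 270.] 2125 top z 116.6 c (631.0202026367188, -34.5660400390625) onz [639.7 -71.5  30. ] disc hsv
knob [ 32. 346.] 360 top z 35.6 c (406.002685546875, -245.72369384765625) onz [ 411.4 -238.2   30. ] disc hsv
cell 291 [632.7 -36.1] z 44.2 ang span 1.3
eef [630.5 -35.9 115.4] j [-0.24  0.67  1.31  0.    1.17 -0.48] trans(tool) [-1.2  1.8 30.4]
turn [-0.002 -0.005 -0.003]
side cell 232 [634.8 -34.9]
side cell 315 [651.5 202.7]
```

View pics/w5.png

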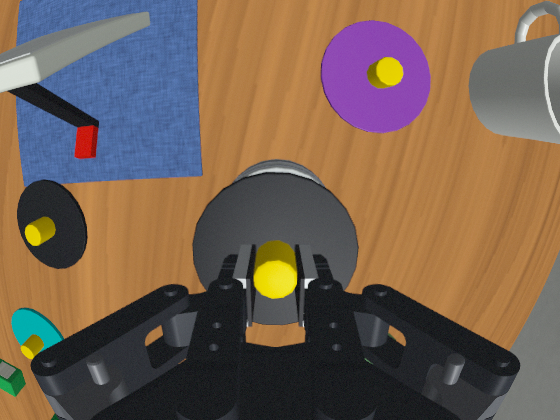

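The wrist view shows the cover held level (knob (275,270)) over the cell, whose rim peeks out at (278,165). Lowering.

Emit:
move_arm(
  moves=[
    {"translation": [-0.6,2.3,15],"turn": [0,-0.005,0],"hand": 0},
    {"translation": [0,0,13],"turn": [0,0,0],"hand": 0},
    {"translation": [0,0,6],"turn": [0,0,0],"hand": 0},
    {"translation": [0,0,3],"turn": [0,0,0],"hand": 0},
    {"translation": [0,0,2],"turn": [0,0,0],"hand": 0},
    {"translation": [0,0,0],"turn": [0,0,0],"hand": 0},
  ],
)

```text
time_s: 18.38
eef_pos: [633.4, -36.4, 77.7]
ee_rot: [0.0, 0.621, 0.784, -0.0]
force: [0.2, 0.0, -0.6]
grip_width: 0.216
grip_force: 39.4
```

Emit:
move_arm(
  moves=[
    {"translation": [0,0,2],"turn": [0,0,0],"hand": 0},
    {"translation": [0,0,0],"turn": [0,0,0],"hand": 0},
    {"translation": [0,0,0],"turn": [0,0,0],"hand": 0},
  ],
)

```text
time_s: 18.63
eef_pos: [633.5, -36.1, 75.8]
ee_rot: [0.001, 0.621, 0.784, -0.0]
force: [-0.5, -0.2, -0.8]
grip_width: 0.214
grip_force: 39.4
```

Emit:
move_arm(
  moves=[
    {"translation": [0,0,2],"turn": [0,0,0],"hand": 0},
    {"translation": [0,0,0],"turn": [0,0,0],"hand": 0},
    {"translation": [0,0,1],"turn": [0,0,0],"hand": 0},
    {"translation": [0,0,0],"turn": [0,0,0],"hand": 0},
  ],
)

```text
time_s: 18.97
eef_pos: [633.5, -36.0, 72.7]
ee_rot: [0.0, 0.62, 0.784, -0.0]
force: [0.1, -0.6, 1.4]
grip_width: 0.219
grip_force: 39.5
```

Emit:
move_arm(
  moves=[
    {"translation": [0,0,1],"turn": [0,0,0],"hand": 0},
    {"translation": [0,0,0],"turn": [0,0,0],"hand": 0},
  ],
)

```text
time_s: 19.13
eef_pos: [633.5, -36.0, 72.7]
ee_rot: [0.001, 0.62, 0.784, -0.0]
force: [-4.4, 1.0, 9.0]
grip_width: 0.215
grip_force: 40.3
```

Emit:
move_arm(
  moves=[
    {"translation": [0,0,-0.8],"turn": [0,0,0],"hand": 0.3},
    {"translation": [0,0,0],"turn": [0,0,0],"hand": 0.5},
    {"translation": [0,0,0],"turn": [0,0,0],"hand": 0.5},
    {"translation": [0,0,-10],"turn": [0,0,0],"hand": 0.5},
    {"translation": [0,0,-30],"turn": [0,0,0],"hand": 0.5},
    {"translation": [0,0,-40],"turn": [0,0,0],"hand": 0.5},
    {"translation": [0,0,-40],"turn": [0,0,0],"hand": 0.5},
    {"translation": [0,0,-40],"turn": [0,0,0],"hand": 0.5},
    {"translation": [0,0,0],"turn": [0,0,0],"hand": 0.5},
    {"translation": [0,0,0],"turn": [0,0,0],"hand": 0.5},
  ],
)

```text
time_s: 19.97
eef_pos: [634.1, -36.0, 235.4]
ee_rot: [0.003, 0.62, 0.784, 0.001]
force: [-0.9, 0.4, -1.6]
grip_width: 0.501
grip_force: 0.0
```

```bash
python3 see.py w6.png;  python3 go.py '([440,-100,140],[0,0,-1],[.9724,.2334,0])'
```

```text
[634.1 -36.  235.4] [-0.24  0.57  1.16 -0.    1.41 -0.47]
knob [343.  84.] 329 top z 36.6 c (678.6387939453125, 79.83499908447266) onz [678.4  79.4  30. ] disc hsv
knob [274. 190.] 463 top z 74.1 c (633.1151733398438, -35.18899917602539) onz [635.6 -43.3  30. ] disc hsv
knob [ 98. 195.] 344 top z 36.0 c (437.6268005371094, -95.61372375488281) onz [440.4 -93.9  30. ] disc hsv
knob [ 77. 294.] 238 top z 35.9 c (405.734375, -245.2144317626953) onz [ 409.  -241.3   30. ] disc hsv
cell 1112 [633.7 -33.9] z 48.7 ang span 6.3
cell 76 [649.9 199.3] z 44.0 ang span 0.8
eef [633.4 -35.9 232.9] j [-0.24  0.57  1.16 -0.    1.41 -0.47] trans(tool) [ -17.8 -203.    92.8]
turn [ 0.001  0.001 -0.004]
```

The first cover is seated (knob top 74 mm = 45+29). Now the second cover.

Emit:
move_arm(
  moves=[
    {"translation": [-2.1,-34,0],"turn": [0,0,0],"hand": 0.5},
    {"translation": [-2.1,-34,0],"turn": [0,0,0],"hand": 0.5},
    {"translation": [-2.1,-34,8],"turn": [0,0,0],"hand": 0.5},
    {"translation": [-2.1,-34,10],"turn": [0,0,0],"hand": 0.5},
    {"translation": [-2.1,-34,10],"turn": [0,0,0],"hand": 0.5},
    {"translation": [-2.1,-34,10],"turn": [0,0,0],"hand": 0.5},
    {"translation": [0,0,35],"turn": [0,0,0],"hand": 0.5},
    {"translation": [0,0,35],"turn": [0,0,0],"hand": 0.5},
    {"translation": [0,0,35],"turn": [0,0,0],"hand": 0.5},
    {"translation": [0,0,30],"turn": [0,0,0],"hand": 0.5},
  ],
)

```text
time_s: 20.85
eef_pos: [436.2, -94.6, 56.6]
ee_rot: [-0.001, 0.621, 0.784, -0.001]
force: [0.6, -0.4, 0.2]
grip_width: 0.503
grip_force: 0.0
```

Emit:
move_arm(
  moves=[
    {"translation": [0,0,10],"turn": [0,0,0],"hand": 0.5},
    {"translation": [0,0,0],"turn": [0,0,0],"hand": 0.5},
    {"translation": [0,0,0],"turn": [0,0,0],"hand": 0.5},
  ],
)

```text
time_s: 21.1
eef_pos: [437.2, -94.9, 48.8]
ee_rot: [-0.001, 0.621, 0.784, -0.001]
force: [0.8, -0.5, 0.7]
grip_width: 0.499
grip_force: 0.0
```

```bash
python3 see.py |grep -v cell;  python3 go.py '([437.7,-95.5,34],[0,0,-1],[.9724,.2334,0])'
```

```text
[437.2 -94.9  48.8] [-0.48  0.44  1.94 -0.    0.77 -0.71]
knob [274. 259.] 1798 top z 36.1 c (437.46258544921875, -95.46357727050781) onz [436.9 -93.8  30. ] disc hsv
eef [437.8 -95.2  49.6] j [-0.48  0.44  1.94 -0.    0.77 -0.71] trans(tool) [-0.2 -0.2 15.6]
turn [-0.     0.001 -0.004]
```

Emit:
move_arm(
  moves=[
    {"translation": [0,0,10],"turn": [0,0,0],"hand": 0.5},
    {"translation": [0,0,5.5],"turn": [0,0,0],"hand": 0.5},
    {"translation": [0,0,0],"turn": [0,0,0],"hand": 0.2},
    {"translation": [0,0,0],"turn": [0,0,0],"hand": 0},
    {"translation": [0,0,0],"turn": [0,0,0],"hand": 0},
    {"translation": [0,0,0],"turn": [0,0,0],"hand": 0},
    {"translation": [0,0,0],"turn": [0,0,0],"hand": 0},
    {"translation": [0,0,-15],"turn": [0,0,0],"hand": 0},
    {"translation": [0,0,-30],"turn": [0,0,0],"hand": 0},
    {"translation": [0,0,-40],"turn": [0,0,0],"hand": 0},
  ],
)

```text
time_s: 21.98
eef_pos: [436.4, -94.6, 118.2]
ee_rot: [-0.002, 0.621, 0.784, -0.001]
force: [0.9, -0.5, -0.5]
grip_width: 0.213
grip_force: 39.2
```

Emit:
move_arm(
  moves=[
    {"translation": [0,0,-40],"turn": [0,0,0],"hand": 0},
    {"translation": [0,0,-40],"turn": [0,0,0],"hand": 0},
    {"translation": [0,0,-40],"turn": [0,0,0],"hand": 0},
    {"translation": [0,0,-15],"turn": [0,0,0],"hand": 0},
    {"translation": [0,0,0],"turn": [0,0,0],"hand": 0},
    {"translation": [0,0,0],"turn": [0,0,0],"hand": 0},
  ],
)

```text
time_s: 22.48
eef_pos: [437.6, -95.0, 253.7]
ee_rot: [0.001, 0.621, 0.784, -0.0]
force: [-0.3, -1.0, -1.6]
grip_width: 0.217
grip_force: 39.3
```

```bash
python3 cov.py;  python3 go.py '([650,200.5,240],[0,0,-1],[.9724,.2334,0])'
```

```text
12915
n [ 0.016 -0.    -1.   ] z [21.8 22.9 24. ] xy [ 5.5 40.3] [-37.5  37.8]
[437.6 -95.  253.7]
eef [437.3 -94.8 252.7] j [-0.48  0.14  1.71 -0.    1.29 -0.71] trans(tool) [238.5 274.9  12.3]
turn [-0.001 -0.    -0.004]
```

Emit:
move_arm(
  moves=[
    {"translation": [13,15,0],"turn": [0,0,0],"hand": 0},
    {"translation": [22,25,0],"turn": [0,0,0],"hand": 0},
    {"translation": [22,25,0],"turn": [0,0,0],"hand": 0},
    {"translation": [22,25,0],"turn": [0,0,0],"hand": 0},
    {"translation": [22,25,0],"turn": [0,0,0],"hand": 0},
    {"translation": [22,25,0],"turn": [0,0,0],"hand": 0},
    {"translation": [22,25,0],"turn": [0,0,0],"hand": 0},
    {"translation": [22,25,0],"turn": [0,0,0],"hand": 0},
    {"translation": [22,25,0],"turn": [0,0,0],"hand": 0},
    {"translation": [22,25,0],"turn": [0,0,0],"hand": 0},
  ],
)

```text
time_s: 23.37
eef_pos: [623.0, 167.0, 250.9]
ee_rot: [-0.001, 0.62, 0.784, -0.002]
force: [-0.4, -0.6, -0.7]
grip_width: 0.221
grip_force: 39.3
```

Emit:
move_arm(
  moves=[
    {"translation": [18,24,0],"turn": [0,0,0],"hand": 0},
    {"translation": [9,10,10],"turn": [0,0,0],"hand": 0},
    {"translation": [0,0,40],"turn": [0,0,0],"hand": 0},
    {"translation": [0,0,40],"turn": [0,0,0],"hand": 0},
    {"translation": [0,0,30],"turn": [0,0,0],"hand": 0},
    {"translation": [0,0,10],"turn": [0,0,0],"hand": 0},
    {"translation": [0,0,0],"turn": [0,0,0],"hand": 0},
    {"translation": [0,0,0],"turn": [0,0,0],"hand": 0},
  ],
)

```text
time_s: 24.03
eef_pos: [650.0, 199.4, 124.1]
ee_rot: [0.0, 0.621, 0.784, -0.0]
force: [0.4, 0.4, 0.3]
grip_width: 0.215
grip_force: 39.4
```

```bash
python3 see.py;  python3 go.py '([650,201,85],[0,0,-1],[.9724,.2334,0])'
```

```text
[650.  199.4 124.1] [ 0.13  0.76  1.12 -0.    1.26 -0.11]
knob [275. 271.] 2126 top z 125.6 c (650.4220581054688, 199.14173889160156) onz [660.3 156.9  30. ] disc hsv
knob [276. 339.] 261 top z 31.6 c (676.962646484375, 86.58975982666016) onz [675.8  93.4  30. ] disc hsv
cell 735 [649.9 200.6] z 44.4 ang span 2.1
eef [650.6 199.5 125.5] j [ 0.13  0.76  1.12 -0.    1.26 -0.11] trans(tool) [ 1.7 -0.3 40.4]
turn [ 0.003  0.001 -0.004]
```

Emit:
move_arm(
  moves=[
    {"translation": [1.8,0,20],"turn": [0,0,0],"hand": 0},
    {"translation": [0,0,16],"turn": [0,0,0],"hand": 0},
    {"translation": [0,0,6],"turn": [0,0,0],"hand": 0},
    {"translation": [0,0,3],"turn": [0,0,0],"hand": 0},
    {"translation": [0,0,2],"turn": [0,0,0],"hand": 0},
    {"translation": [0,0,0],"turn": [0,0,0],"hand": 0},
    {"translation": [0,0,2],"turn": [0,0,0],"hand": 0},
    {"translation": [0,0,0],"turn": [0,0,0],"hand": 0},
  ],
)

```text
time_s: 24.75
eef_pos: [649.6, 201.2, 75.2]
ee_rot: [0.001, 0.621, 0.784, 0.0]
force: [-1.2, 0.0, -1.0]
grip_width: 0.215
grip_force: 39.5
```

Emit:
move_arm(
  moves=[
    {"translation": [0,0,2],"turn": [0,0,0],"hand": 0},
    {"translation": [0,0,0],"turn": [0,0,0],"hand": 0},
    {"translation": [0,0,1],"turn": [0,0,0],"hand": 0},
    {"translation": [0,0,0],"turn": [0,0,0],"hand": 0},
  ],
)

```text
time_s: 25.08
eef_pos: [649.4, 201.2, 72.5]
ee_rot: [0.001, 0.62, 0.784, -0.0]
force: [-3.3, -0.5, 5.1]
grip_width: 0.216
grip_force: 39.9
```

Emit:
move_arm(
  moves=[
    {"translation": [0,0,-0.6],"turn": [0,0,0],"hand": 0.3},
    {"translation": [0,0,0],"turn": [0,0,0],"hand": 0.5},
    {"translation": [0,0,0],"turn": [0,0,0],"hand": 0.5},
    {"translation": [0,0,-10],"turn": [0,0,0],"hand": 0.5},
    {"translation": [0,0,-30],"turn": [0,0,0],"hand": 0.5},
    {"translation": [0,0,-40],"turn": [0,0,0],"hand": 0.5},
    {"translation": [0,0,-40],"turn": [0,0,0],"hand": 0.5},
    {"translation": [0,0,-40],"turn": [0,0,0],"hand": 0.5},
    {"translation": [0,0,0],"turn": [0,0,0],"hand": 0.8},
    {"translation": [0,0,0],"turn": [0,0,0],"hand": 0.8},
  ],
)

```text
time_s: 25.92
eef_pos: [649.9, 201.4, 235.6]
ee_rot: [0.002, 0.62, 0.784, 0.002]
force: [0.3, 0.8, -1.4]
grip_width: 0.766
grip_force: 0.0
```

```bash
python3 see.py;  python3 go.py '([500,-300,250],[0,0,-1],[.9724,.2334,0])'
```

```text
[649.9 201.4 235.6] [ 0.13  0.68  0.97 -0.    1.48 -0.1 ]
knob [273. 191.] 454 top z 74.1 c (649.2250366210938, 201.2932586669922) onz [651.8 193.1  30. ] disc hsv
knob [274. 287.] 300 top z 36.1 c (678.5576782226562, 80.55397033691406) onz [678.7  82.7  30. ] disc hsv
cell 97 [636.1 -31.9] z 47.8 ang span 1.1
cell 1176 [649.8 203. ] z 48.7 ang span 6.3
eef [649.3 201.3 232.9] j [ 0.13  0.68  0.97 -0.    1.48 -0.1 ] trans(tool) [-453.6 -260.5  -16.9]
turn [ 0.001  0.001 -0.004]
```

Both covers are seated (second knob top 74.1 mm). Next, the bottles.

Emit:
move_arm(
  moves=[
    {"translation": [-32.4,-18.6,-1.2],"turn": [0,0,0],"hand": 0.85},
    {"translation": [-32.4,-18.6,-1.2],"turn": [0,0,0],"hand": 0.85},
    {"translation": [-32.4,-18.6,-1.2],"turn": [0,0,0],"hand": 0.85},
    {"translation": [-32.4,-18.6,-1.2],"turn": [0,0,0],"hand": 0.85},
    {"translation": [-32.4,-18.6,-1.2],"turn": [0,0,0],"hand": 0.85},
    {"translation": [-32.4,-18.6,-1.2],"turn": [0,0,0],"hand": 0.85},
    {"translation": [-32.4,-18.6,-1.2],"turn": [0,0,0],"hand": 0.85},
    {"translation": [-32.4,-18.6,-1.2],"turn": [0,0,0],"hand": 0.85},
    {"translation": [-32.4,-18.6,-1.2],"turn": [0,0,0],"hand": 0.85},
    {"translation": [-32.4,-18.6,-1.2],"turn": [0,0,0],"hand": 0.85},
  ],
)

```text
time_s: 26.8
eef_pos: [541.4, -158.1, 243.2]
ee_rot: [-0.001, 0.62, 0.784, -0.001]
force: [0.3, 0.8, -0.1]
grip_width: 0.846
grip_force: 0.0
```

Emit:
move_arm(
  moves=[
    {"translation": [-32.4,-18.6,-1.2],"turn": [0,0,0],"hand": 0.85},
    {"translation": [-32.4,-18.6,-1.2],"turn": [0,0,0],"hand": 0.85},
    {"translation": [-32.4,-18.6,-1.2],"turn": [0,0,0],"hand": 0.85},
    {"translation": [-32.4,-18.6,-1.2],"turn": [0,0,0],"hand": 0.85},
    {"translation": [0,0,0],"turn": [0,0,0],"hand": 0.85},
    {"translation": [0,0,0],"turn": [0,0,0],"hand": 0.85},
  ],
)

```text
time_s: 27.3
eef_pos: [499.1, -301.2, 247.8]
ee_rot: [-0.001, 0.622, 0.783, -0.0]
force: [-0.0, 1.2, -1.4]
grip_width: 0.852
grip_force: 0.0
```

```bash
cat > bot.py <<'E'
from meas import *
import sys
def bot(cam='wrist',save=None):
    c=cap(cam); s=c['s']; print(s['eef_pos'].round(1),s['joints'].round(2))
    if save: cv2.imwrite('pics/'+save,c['image'])
    for ce,a,r,m in blobs(c,(100,150,60),(125,255,255),25):
        P=pts(c,np.argwhere(m)[:,::-1]); P=P[P[:,2]<120]
        if len(P)>10 and P[:,0].mean()>250: print('cap',ce.round(),a,np.median(P,0).round(1),'zmax',np.percentile(P[:,2],97).round(1))
    uv=np.argwhere(c['z_map']>0)[:,::-1]; P=pts(c,uv).astype(np.float32)
    im=np.zeros((700,900),np.uint8) # 1px=1mm, x 200.. , y -700..
    k=(abs(P[:,2]-45)<4); Q=P[k]; q=np.round(Q[:,:2]-[200,-700]).astype(int); ok=(q>=0).all(1)&(q[:,0]<700)&(q[:,1]<900)
    im[q[ok,0],q[ok,1]]=255; im=cv2.morphologyEx(im,cv2.MORPH_CLOSE,np.ones((5,5)))
    n,l,st,cc=cv2.connectedComponentsWithStats(im)
    for i in range(1,n):
        if st[i,4]>1500:
            rr=cv2.minAreaRect(np.argwhere(l==i).astype(np.float32)); b=cv2.boxPoints(rr)+[200,-700]
            print('body',st[i,4],(np.array(rr[0])+[200,-700]).round(1),np.round(rr[1],1),round(rr[2],1))
if __name__=='__main__': bot(*sys.argv[1:])
E
python3 bot.py wrist w7.png; python3 bot.py top
```

```text
[ 499.1 -301.2  247.8] [-0.74  0.44  1.32 -0.    1.38 -0.97]
cap [309. 184.] 434 [ 534.1 -294.3   36. ] zmax 38.3
cap [ 94. 184.] 104 [ 284.9 -352.9   24.3] zmax 26.3
cap [228. 290.] 247 [ 473.7 -440.3   36. ] zmax 38.1
body 3513 [ 449. -394.] [46.6 80.1] 25.6
body 3724 [ 537.  -244.5] [80.5 47.6] 87.7
[ 499.7 -299.9  248.1] [-0.74  0.44  1.32 -0.    1.38 -0.97]
cap [118. 163.] 872 [685.4 396.   21.7] zmax 26.5
cap [355. 209.] 43 [ 535.8 -292.4   36. ] zmax 40.9
cap [429. 253.] 31 [ 405.5 -503.5   24.5] zmax 28.3
body 2563 [ 537.4 -241. ] [78.2 46.2] 87.8
```

View pics/w7.png

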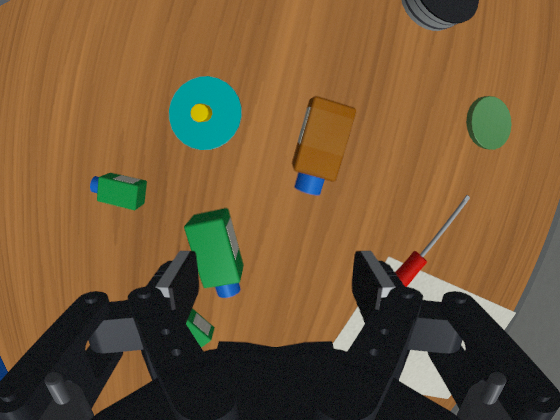

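The amber bottle (325,138) has been knocked and now lies at (537,-243), cap toward -y. The large green (213,247) is at (449,-394). I'll right the amber first.

```bash
python3 go.py '([534.5,-311.1,200],[.03,.751,-.66],[.999,-.04,0])'
```

```text
eef [ 500.1 -299.2  248.5] j [-0.74  0.44  1.32 -0.    1.38 -0.97] trans(tool) [-19.6  30.8  48.4]
turn [-0.117  0.844  0.255]
```

Emit:
move_arm(
  moves=[
    {"translation": [-9.8,15.4,24.2],"turn": [0,0,0],"hand": 1},
    {"translation": [-9.8,15.4,24.2],"turn": [0,0,0],"hand": 1},
    {"translation": [0,0,0],"turn": [-0.0146,0.1055,0.0319],"hand": 1},
    {"translation": [0,0,0],"turn": [-0.0146,0.1055,0.0319],"hand": 1},
    {"translation": [0,0,0],"turn": [-0.0146,0.1055,0.0319],"hand": 1},
    {"translation": [0,0,0],"turn": [-0.0146,0.1055,0.0319],"hand": 1},
    {"translation": [0,0,0],"turn": [-0.0146,0.1055,0.0319],"hand": 1},
    {"translation": [0,0,0],"turn": [-0.0146,0.1055,0.0319],"hand": 1},
    {"translation": [0,0,0],"turn": [-0.0146,0.1055,0.0319],"hand": 1},
    {"translation": [0,0,0],"turn": [-0.0146,0.1055,0.0319],"hand": 1},
  ],
)

```text
time_s: 28.23
eef_pos: [535.3, -310.7, 201.1]
ee_rot: [-0.287, 0.656, 0.631, 0.299]
force: [0.5, -0.4, -0.0]
grip_width: 0.999
grip_force: 0.0
```

```bash
python3 go.py '([534.5,-311.1,89.4],[.03,.751,-.66],[.999,-.04,0])'; python3 go.py '([537.2,-243.5,30],)'
```

```text
eef [ 535.3 -310.7  201.1] j [-0.91  0.86  0.95  0.56  1.99 -0.81] trans(tool) [-84.5  -0.9  73.1]
turn [-0.    -0.004  0.001]
eef [ 535.3 -310.7  201.1] j [-0.91  0.86  0.95  0.56  1.99 -0.81] trans(tool) [-84.8  -0.9 163.2]
```

Emit:
move_arm(
  moves=[
    {"translation": [-28.2,-0.3,24.4],"turn": [0,0,0],"hand": 1},
    {"translation": [-28.2,-0.3,24.4],"turn": [0,0,0],"hand": 1},
    {"translation": [-28.2,-0.3,24.4],"turn": [0,0,0],"hand": 1},
    {"translation": [0,0,30],"turn": [0,0,0],"hand": 1},
    {"translation": [0,0,30],"turn": [0,0,0],"hand": 1},
    {"translation": [0,0,20],"turn": [0,0,0],"hand": 1},
    {"translation": [0,0,10],"turn": [0,0,0],"hand": 1},
    {"translation": [0,0,0],"turn": [0,0,0],"hand": 1},
  ],
)

```text
time_s: 28.9
eef_pos: [536.7, -242.7, 28.7]
ee_rot: [-0.287, 0.656, 0.632, 0.297]
force: [-0.0, -1.2, 1.1]
grip_width: 1.005
grip_force: 0.0
```

Emit:
move_arm(
  moves=[
    {"translation": [0,0,0],"turn": [0,0,0],"hand": 0.6},
    {"translation": [0,0,0],"turn": [0,0,0],"hand": 0.4},
    {"translation": [0,0,0],"turn": [0,0,0],"hand": 0.3},
    {"translation": [0,0,0],"turn": [0,0,0],"hand": 0.3},
    {"translation": [0,0,0],"turn": [0,0,0],"hand": 0.3},
    {"translation": [0,0,0],"turn": [0,0,0],"hand": 0.3},
  ],
  grip_force=40,
)

```text
time_s: 29.4
eef_pos: [537.0, -246.6, 30.8]
ee_rot: [-0.284, 0.657, 0.632, 0.298]
force: [0.1, -2.5, 4.2]
grip_width: 0.536
grip_force: 33.1
```

```bash
python3 go.py '([537.2,-243.5,30],[.03,.751,-.66],[.999,-.04,0])'
```

```text
eef [ 537.  -246.6   30.8] j [-0.85  0.98  1.2   0.55  1.63 -0.97] trans(tool) [1.5 0.  2.9]
turn [0.003 0.003 0.002]
```

Emit:
move_arm(
  moves=[
    {"translation": [8,0,-7],"turn": [0,0,0],"hand": 0.3},
    {"translation": [20,0,-17],"turn": [0,0,0],"hand": 0.3},
    {"translation": [25,0,-22],"turn": [0,0,0],"hand": 0.3},
    {"translation": [0,0,0],"turn": [0,-0.06,0],"hand": 0.3},
    {"translation": [0,0,0],"turn": [0,-0.12,0],"hand": 0.3},
    {"translation": [0,0,0],"turn": [0,-0.12,0],"hand": 0.3},
    {"translation": [0,0,0],"turn": [0,-0.12,0],"hand": 0.3},
    {"translation": [0,0,0],"turn": [0,-0.12,0],"hand": 0.3},
    {"translation": [0,0,0],"turn": [0,-0.12,0],"hand": 0.3},
    {"translation": [0,0,0],"turn": [0,-0.12,0],"hand": 0.3},
  ],
)

```text
time_s: 30.23
eef_pos: [536.8, -245.5, 101.4]
ee_rot: [-0.02, 0.721, 0.692, 0.024]
force: [0.2, -0.2, -1.4]
grip_width: 0.535
grip_force: 33.5
```

Emit:
move_arm(
  moves=[
    {"translation": [0,0,0],"turn": [0,-0.12,0],"hand": 0.3},
    {"translation": [0,0,0],"turn": [0,-0.12,0],"hand": 0.3},
    {"translation": [0,0,0],"turn": [0,-0.12,0],"hand": 0.3},
    {"translation": [0,0,0],"turn": [0,-0.12,0],"hand": 0.3},
    {"translation": [0,0,0],"turn": [0,-0.12,0],"hand": 0.3},
    {"translation": [0,0,0],"turn": [0,-0.12,0],"hand": 0.3},
    {"translation": [0,0,0],"turn": [0,-0.071,0],"hand": 0.3},
    {"translation": [0,0,0],"turn": [0,0,0],"hand": 0.3},
  ],
)

```text
time_s: 30.9
eef_pos: [536.2, -243.3, 98.9]
ee_rot: [0.245, 0.674, 0.648, -0.255]
force: [-0.1, 0.3, -1.8]
grip_width: 0.538
grip_force: 33.6
```

```bash
python3 go.py '([537.2,-243.5,45],[-.0264,-.66,-.751],[.999,-.04,0])'; python3 bot.py wrist w8.png
```

```text
eef [ 536.2 -243.3   98.9] j [-0.37  0.62  1.64 -0.96  0.87  0.31] trans(tool) [35.6  1.1 40.5]
turn [0.    0.002 0.002]
[ 536.2 -243.3   98.9] [-0.37  0.62  1.64 -0.96  0.87  0.31]
cap [ 36. 231.] 63 [ 282.9 -345.6   17.9] zmax 24.8
```

View pics/w8.png

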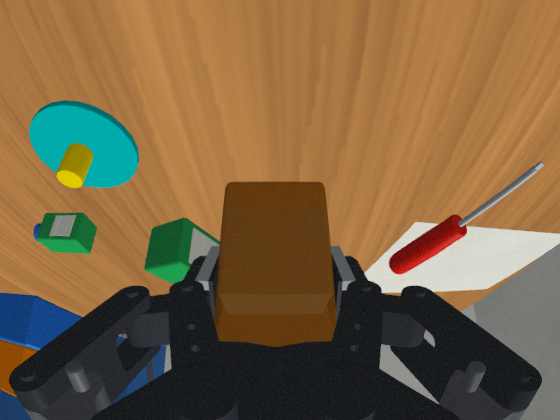

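```bash
cat > pl.py <<'E'
from meas import *
import sys
lo,hi=eval(sys.argv[1])
c=cap('wrist'); h=cv2.cvtColor(c['image'],cv2.COLOR_BGR2HSV)
m=cv2.inRange(h,lo,hi)&((c['z_map']>0)*255).astype(np.uint8)
uv=np.argwhere(m)[:,::-1];P=pts(c,uv); P=P[np.linalg.norm(P-c['s']['eef_pos'],axis=1)<90]
rng=np.random.default_rng(0)
for rep in range(2):
    best=None
    for i in range(200):
        q=P[rng.choice(len(P),3,False)];n=np.cross(q[1]-q[0],q[2]-q[0]);n/=np.linalg.norm(n)+1e-9
        k=abs((P-q[0])@n)<1.5
        if best is None or k.sum()>best.sum():best=k
    Q=P[best];n=np.linalg.svd(Q-Q.mean(0),full_matrices=False)[2][2];print(best.sum(),n.round(3),Q.mean(0).round(1),'z range',np.percentile(Q[:,2],[1,99]).round(1));P=P[~best]
    if len(P)<100:break
E
python3 pl.py '((3,120,30),(18,255,255))'
```

```text
17564 [0.041 0.999 0.009] [ 537.3 -229.5   96.7] z range [ 58.4 128.1]
356 [0.039 0.999 0.005] [ 541.8 -231.7   98. ] z range [ 57.  127.9]
```

The amber bottle is vertical in the grip (face tilt 0.01 rad). Set it down.

Emit:
move_arm(
  moves=[
    {"translation": [11,0,12.5],"turn": [0,0,0],"hand": 0.3},
    {"translation": [11,0,12.5],"turn": [0,0,0],"hand": 0.3},
    {"translation": [7,0,8],"turn": [0,0,0],"hand": 0.3},
    {"translation": [4,0,4.5],"turn": [0,0,0],"hand": 0.3},
    {"translation": [2,0,2.3],"turn": [0,0,0],"hand": 0.3},
    {"translation": [0,0,0],"turn": [0,0,0],"hand": 0.3},
  ],
)

```text
time_s: 31.5
eef_pos: [536.7, -245.4, 46.9]
ee_rot: [0.245, 0.675, 0.648, -0.254]
force: [-0.4, 0.1, -0.9]
grip_width: 0.532
grip_force: 33.6
```

Emit:
move_arm(
  moves=[
    {"translation": [0.9,0,1],"turn": [0,0,0],"hand": 0.3},
    {"translation": [0,0,0],"turn": [0,0,0],"hand": 0.3},
  ],
)

```text
time_s: 31.67
eef_pos: [537.0, -245.2, 46.1]
ee_rot: [0.246, 0.675, 0.648, -0.254]
force: [0.3, -0.3, -1.8]
grip_width: 0.535
grip_force: 33.6
```

Emit:
move_arm(
  moves=[
    {"translation": [1,0,1.1],"turn": [0,0,0],"hand": 0.3},
    {"translation": [0,0,0],"turn": [0,0,0],"hand": 0.3},
  ],
)

```text
time_s: 31.83
eef_pos: [536.8, -245.0, 44.3]
ee_rot: [0.245, 0.675, 0.648, -0.254]
force: [0.4, 0.1, -1.5]
grip_width: 0.534
grip_force: 33.6
```

Emit:
move_arm(
  moves=[
    {"translation": [0.9,0,1],"turn": [0,0,0],"hand": 0.3},
    {"translation": [0,0,0],"turn": [0,0,0],"hand": 0.3},
  ],
)

```text
time_s: 32.0
eef_pos: [536.9, -245.1, 43.2]
ee_rot: [0.246, 0.675, 0.648, -0.254]
force: [-1.3, 2.0, 3.4]
grip_width: 0.534
grip_force: 33.8
```

```bash
python3 pl.py '((3,120,30),(18,255,255))'
```

```text
43145 [ 0.     0.001 -1.   ] [ 5.382e+02 -2.129e+02 -5.000e-01] z range [-1.5  0.6]
17464 [0.042 0.999 0.005] [ 537.9 -230.5   40.6] z range [ 2.6 71.8]
```

Emit:
move_arm(
  moves=[
    {"translation": [0,0,0],"turn": [0,0,0],"hand": 0.7},
    {"translation": [0,0,0],"turn": [0,0,0],"hand": 0.85},
    {"translation": [0,0,0],"turn": [0,0,0],"hand": 0.85},
    {"translation": [0,0,-15],"turn": [0,0,0],"hand": 0.85},
    {"translation": [0,0,-30],"turn": [0,0,0],"hand": 0.85},
    {"translation": [0,0,-35],"turn": [0,0,0],"hand": 0.85},
    {"translation": [0,0,-40],"turn": [0,0,0],"hand": 0.85},
    {"translation": [-20,0,-25],"turn": [0,0,0],"hand": 0.85},
    {"translation": [-25,0,-28],"turn": [0,0,0],"hand": 0.85},
    {"translation": [-25,0,-28],"turn": [0,0,0],"hand": 0.85},
  ],
)

```text
time_s: 32.88
eef_pos: [539.3, -163.1, 242.0]
ee_rot: [0.245, 0.674, 0.649, -0.254]
force: [0.3, -1.0, -0.4]
grip_width: 0.85
grip_force: 0.0
```

Emit:
move_arm(
  moves=[
    {"translation": [0,0,0],"turn": [0,0.12,0],"hand": 1},
    {"translation": [0,0,0],"turn": [0,0.12,0],"hand": 1},
    {"translation": [0,0,0],"turn": [0,0.12,0],"hand": 1},
    {"translation": [0,0,0],"turn": [0,0.12,0],"hand": 1},
    {"translation": [0,0,0],"turn": [0,0.12,0],"hand": 1},
    {"translation": [0,0,0],"turn": [0,0.12,0],"hand": 1},
  ],
)

```text
time_s: 33.38
eef_pos: [540.0, -163.6, 241.7]
ee_rot: [0.001, 0.72, 0.694, 0.003]
force: [-0.5, 0.3, -1.0]
grip_width: 1.004
grip_force: 0.0
```

```bash
python3 go.py '([478.2,-454.9,230],[-.324,.677,-.66],[.902,.432,0])'; python3 bot.py wrist w9.png; python3 bot.py top
```

```text
eef [ 540.  -163.6  241.7] j [-0.5   0.4   1.39  0.01  1.34 -0.47] trans(tool) [-293.5  -50.8   10.3]
turn [ 0.211  0.83  -0.452]
[ 540.  -163.6  241.7] [-0.5   0.4   1.39  0.01  1.34 -0.47]
cap [274. 287.] 899 [ 537.2 -248.3   99.2] zmax 100.6
body 4182 [633.  -35.5] [82.9 81.5] 51.3
[ 539.8 -165.8  241.2] [-0.51  0.41  1.39  0.01  1.35 -0.47]
cap [118. 163.] 872 [685.3 395.6  21.6] zmax 25.9
cap [407. 231.] 48 [ 469.9 -439.3   36.6] zmax 40.6
cap [429. 253.] 31 [ 405.5 -503.5   24.4] zmax 29.5
body 2860 [ 449.  -393.3] [45.9 81.5] 25.6
```

The amber bottle stands (cap top 100 mm). Now the green one.

Emit:
move_arm(
  moves=[
    {"translation": [-36.7,-6.35,1.3],"turn": [0,0,0],"hand": 1},
    {"translation": [-36.7,-6.35,1.3],"turn": [0,0,0],"hand": 1},
    {"translation": [-36.7,-6.35,1.3],"turn": [0,0,0],"hand": 1},
    {"translation": [-36.7,-6.35,1.3],"turn": [0,0,0],"hand": 1},
    {"translation": [-36.7,-6.35,1.3],"turn": [0,0,0],"hand": 1},
    {"translation": [-36.7,-6.35,1.3],"turn": [0,0,0],"hand": 1},
    {"translation": [-36.7,-6.35,1.3],"turn": [0,0,0],"hand": 1},
    {"translation": [-36.7,-6.35,1.3],"turn": [0,0,0],"hand": 1},
    {"translation": [0,0,0],"turn": [0,0,0],"hand": 1},
  ],
)

```text
time_s: 34.23
eef_pos: [475.0, -460.3, 229.0]
ee_rot: [0.001, 0.723, 0.691, -0.002]
force: [-0.4, 0.9, 0.6]
grip_width: 1.0
grip_force: 0.0
```

Emit:
move_arm(
  moves=[
    {"translation": [0,0,0],"turn": [0.0234,0.0922,-0.0502],"hand": 1},
    {"translation": [0,0,0],"turn": [0.0234,0.0922,-0.0502],"hand": 1},
    {"translation": [0,0,0],"turn": [0.0234,0.0922,-0.0502],"hand": 1},
    {"translation": [0,0,0],"turn": [0.0234,0.0922,-0.0502],"hand": 1},
    {"translation": [0,0,0],"turn": [0.0234,0.0922,-0.0502],"hand": 1},
    {"translation": [0,0,0],"turn": [0.0234,0.0922,-0.0502],"hand": 1},
    {"translation": [0,0,0],"turn": [0.0234,0.0922,-0.0502],"hand": 1},
    {"translation": [0,0,0],"turn": [0.0234,0.0922,-0.0502],"hand": 1},
    {"translation": [0,0,0],"turn": [0.0234,0.0922,-0.0502],"hand": 1},
    {"translation": [0,0,0],"turn": [0,0,0],"hand": 1},
  ],
)

```text
time_s: 35.07
eef_pos: [471.2, -447.1, 222.5]
ee_rot: [-0.353, 0.487, 0.769, 0.218]
force: [0.6, 0.3, -1.6]
grip_width: 0.999
grip_force: 0.0
```

```bash
python3 go.py '([478.2,-454.9,89.4],[-.324,.677,-.66],[.902,.432,0])'; python3 go.py '([449,-394,30],)'; python3 bot.py
```

```text
eef [ 471.2 -447.1  222.5] j [-0.98  1.22  0.19  0.2   2.57 -1.3 ] trans(tool) [-107.     4.    79.7]
turn [-0.004 -0.006 -0.007]
eef [ 471.2 -447.1  222.5] j [-0.98  1.22  0.19  0.2   2.57 -1.3 ] trans(tool) [-107.5    4.4  169.6]
[ 471.2 -447.1  222.5] [-0.98  1.22  0.19  0.2   2.57 -1.3 ]
cap [484.  52.] 507 [685.1 381.4  21.6] zmax 23.3
cap [409. 189.] 732 [ 535.9 -260.4   99.3] zmax 100.7
cap [172. 212.] 88 [ 284.4 -358.    24.7] zmax 26.5
cap [278. 338.] 472 [ 469.3 -438.3   36. ] zmax 38.4
body 3589 [ 449.4 -395.8] [47.1 79.1] 24.8
```

Emit:
move_arm(
  moves=[
    {"translation": [0,0,0],"turn": [0,-0.08,0],"hand": 1},
    {"translation": [0,0,0],"turn": [0,-0.08,0],"hand": 1},
    {"translation": [0,0,0],"turn": [0,0,0],"hand": 1},
  ],
)

```text
time_s: 35.37
eef_pos: [471.4, -447.7, 232.5]
ee_rot: [-0.279, 0.506, 0.798, 0.174]
force: [0.0, -1.0, 1.8]
grip_width: 0.995
grip_force: 0.0
```

```bash
python3 go.py '([468.5,-434.9,83.5],[-.278,.581,-.765],[.902,.432,0])'; python3 go.py '([449,-394.3,30],)'
```

```text
eef [ 471.4 -447.7  232.5] j [-0.97  1.05  0.43  0.13  2.33 -1.36] trans(tool) [-82.5   3.7 124.8]
turn [-0.002  0.03  -0.007]
eef [ 471.4 -447.7  232.5] j [-0.97  1.05  0.43  0.13  2.33 -1.36] trans(tool) [-80.4   3.8 194.7]
```

Emit:
move_arm(
  moves=[
    {"translation": [-16.3,0.75,25],"turn": [0,0,0],"hand": 1},
    {"translation": [-16.3,0.75,25],"turn": [0,0,0],"hand": 1},
    {"translation": [-16.3,0.75,25],"turn": [0,0,0],"hand": 1},
    {"translation": [-16.3,0.75,25],"turn": [0,0,0],"hand": 1},
    {"translation": [-16.3,0.75,25],"turn": [0,0,0],"hand": 1},
    {"translation": [0,0,20],"turn": [0,0,0],"hand": 1},
    {"translation": [0,0,0],"turn": [0,0,0],"hand": 1},
  ],
)

```text
time_s: 35.95
eef_pos: [461.0, -420.1, 61.9]
ee_rot: [-0.286, 0.505, 0.795, 0.178]
force: [0.3, -0.3, -0.0]
grip_width: 1.0
grip_force: 0.0
```

```bash
python3 go.py '([449,-394.3,30],[-.278,.581,-.765],[.902,.432,0])'
```

```text
eef [ 461.  -420.1   61.9] j [-0.96  1.09  0.79  0.11  1.94 -1.4 ] trans(tool) [ 1.7  0.4 42.7]
turn [-0.002  0.013 -0.008]
```

Emit:
move_arm(
  moves=[
    {"translation": [0.8,0.2,20],"turn": [0,0.013,-0.008],"hand": 1},
    {"translation": [0.8,0.2,14],"turn": [0,0,0],"hand": 1},
    {"translation": [0,0,8],"turn": [0,0,0],"hand": 1},
    {"translation": [0,0,0],"turn": [0,0,0],"hand": 1},
    {"translation": [0,0,0],"turn": [0,0,0],"hand": 0.6},
    {"translation": [0,0,0],"turn": [0,0,0],"hand": 0.4},
    {"translation": [0,0,0],"turn": [0,0,0],"hand": 0.3},
    {"translation": [0,0,0],"turn": [0,0,0],"hand": 0.3},
    {"translation": [0,0,0],"turn": [0,0,0],"hand": 0.3},
    {"translation": [0,0,0],"turn": [0,0,0],"hand": 0.3},
  ],
)

```text
time_s: 36.78
eef_pos: [449.9, -397.5, 33.6]
ee_rot: [-0.287, 0.501, 0.796, 0.181]
force: [2.4, -3.6, 5.2]
grip_width: 0.532
grip_force: 42.0
```

```bash
python3 go.py '([449,-394.3,100],[.432,-.902,0],[.902,.432,0])'
```

```text
eef [ 449.9 -397.5   33.6] j [-0.96  1.07  0.92  0.11  1.84 -1.42] trans(tool) [ 44.9   0.6 -49. ]
turn [ 2.000e-03 -2.264e+00  1.000e-03]
```

Emit:
move_arm(
  moves=[
    {"translation": [10,0,-11],"turn": [0,0,0],"hand": 0.3},
    {"translation": [20,0,-23],"turn": [0,0,0],"hand": 0.3},
    {"translation": [18,0,-20],"turn": [0,0,0],"hand": 0.3},
    {"translation": [0,0,0],"turn": [0,-0.093,0],"hand": 0.3},
    {"translation": [0,0,0],"turn": [0,-0.12,0],"hand": 0.3},
    {"translation": [0,0,0],"turn": [0,-0.12,0],"hand": 0.3},
    {"translation": [0,0,0],"turn": [0,-0.12,0],"hand": 0.3},
    {"translation": [0,0,0],"turn": [0,-0.12,0],"hand": 0.3},
    {"translation": [0,0,0],"turn": [0,-0.12,0],"hand": 0.3},
    {"translation": [0,0,0],"turn": [0,0,0],"hand": 0.3},
  ],
)

```text
time_s: 37.62
eef_pos: [447.8, -392.1, 105.6]
ee_rot: [0.0, 0.532, 0.847, 0.0]
force: [-0.4, 0.8, -1.2]
grip_width: 0.529
grip_force: 41.3
```

Emit:
move_arm(
  moves=[
    {"translation": [0,0,0],"turn": [0,0,0.12],"hand": 0.3},
    {"translation": [0,0,0],"turn": [0,0,0.12],"hand": 0.3},
    {"translation": [0,0,0],"turn": [0,0,0.12],"hand": 0.3},
    {"translation": [0,0,0],"turn": [0,0,0.12],"hand": 0.3},
    {"translation": [0,0,0],"turn": [0,0,0.12],"hand": 0.3},
    {"translation": [0,0,0],"turn": [0,0,0],"hand": 0.3},
  ],
)

```text
time_s: 38.12
eef_pos: [448.4, -394.9, 104.9]
ee_rot: [-0.003, 0.76, 0.65, 0.001]
force: [0.5, -0.5, -1.4]
grip_width: 0.535
grip_force: 41.2
```

```bash
python3 go.py '([449,-397,100],[-.115,-.762,-.638],[.989,-.149,0])'; python3 pl.py '((50,100,30),(75,255,255))'
```

```text
eef [ 448.4 -394.9  104.9] j [-0.92  0.61  1.44  0.    1.09 -0.76] trans(tool) [-2.   0.9  4.9]
turn [-0.006 -0.884 -0.005]
17309 [-0.102 -0.626 -0.773] [ 450.8 -383.9  110.8] z range [ 87.7 130.8]
387 [-0.104 -0.63  -0.77 ] [ 447.9 -390.4  113.8] z range [ 86.6 129.3]
```

Emit:
move_arm(
  moves=[
    {"translation": [0,0,0],"turn": [0,-0.11,0],"hand": 0.3},
    {"translation": [0,0,0],"turn": [0,-0.11,0],"hand": 0.3},
    {"translation": [0,0,0],"turn": [0,-0.11,0],"hand": 0.3},
    {"translation": [0,0,0],"turn": [0,-0.11,0],"hand": 0.3},
    {"translation": [0,0,0],"turn": [0,-0.11,0],"hand": 0.3},
    {"translation": [0,0,0],"turn": [0,-0.11,0],"hand": 0.3},
    {"translation": [0,0,0],"turn": [0,-0.11,0],"hand": 0.3},
    {"translation": [0,0,0],"turn": [0,-0.11,0],"hand": 0.3},
    {"translation": [0,0,0],"turn": [0,0,0],"hand": 0.3},
    {"translation": [0,0,0],"turn": [0,0,0],"hand": 0.3},
  ],
)

```text
time_s: 39.0
eef_pos: [450.2, -395.0, 106.7]
ee_rot: [0.267, 0.688, 0.595, -0.318]
force: [0.9, -0.9, -1.5]
grip_width: 0.532
grip_force: 43.2
```

```bash
python3 go.py '([449,-397,50],[-.115,-.762,-.638],[.989,-.149,0])'; python3 pl.py '((50,100,30),(75,255,255))'
```

```text
eef [ 450.2 -395.   106.7] j [-0.65  0.61  1.72 -1.23  0.78  0.41] trans(tool) [41.4 -0.3 38.8]
turn [-0.007 -0.024  0.008]
17273 [0.144 0.989 0.021] [ 452.3 -383.6  101.2] z range [ 65.2 132.8]
349 [0.25  0.968 0.015] [ 457.8 -384.4  106.5] z range [ 65.2 133.1]
```

Emit:
move_arm(
  moves=[
    {"translation": [0,0,0],"turn": [-0.077,0,-0.064],"hand": 0.3},
    {"translation": [0,0,0],"turn": [-0.077,0,-0.064],"hand": 0.3},
    {"translation": [0,0,0],"turn": [0,-0.02,0],"hand": 0.3},
    {"translation": [0,0,0],"turn": [0,0,0],"hand": 0.3},
  ],
)

```text
time_s: 39.38
eef_pos: [465.5, -397.7, 130.2]
ee_rot: [0.286, 0.636, 0.657, -0.286]
force: [-0.1, -0.4, -0.8]
grip_width: 0.534
grip_force: 43.2
```

```bash
python3 go.py '([450,-395,50],)'; python3 pl.py '((50,100,30),(75,255,255))'
```

```text
eef [ 465.5 -397.7  130.2] j [-0.68  0.54  1.75 -1.23  0.65  0.25] trans(tool) [ 61.6 -14.5  51.7]
17346 [-0.032  0.999  0.043] [ 465.5 -386.1  125. ] z range [ 88.9 156.6]
292 [-0.14   0.989  0.039] [ 460.7 -386.3  128.1] z range [ 88.  156.8]
```

```bash
python3 go.py '([510,-470,110],[-.2,-.747,-.634],[.966,-.259,0])'
```

```text
eef [ 465.4 -397.1  129. ] j [-0.68  0.54  1.75 -1.23  0.65  0.25] trans(tool) [-36.3  42.8  67.2]
turn [ 0.211 -0.051  0.199]
```

Emit:
move_arm(
  moves=[
    {"translation": [-9,10.7,16.8],"turn": [0,0,0],"hand": 0.3},
    {"translation": [-9,10.7,16.8],"turn": [0,0,0],"hand": 0.3},
    {"translation": [-9,10.7,16.8],"turn": [0,0,0],"hand": 0.3},
    {"translation": [-9,10.7,16.8],"turn": [0,0,0],"hand": 0.3},
    {"translation": [0,0,0],"turn": [0.07,-0.017,0.066],"hand": 0.3},
    {"translation": [0,0,0],"turn": [0.07,-0.017,0.066],"hand": 0.3},
    {"translation": [0,0,0],"turn": [0.07,-0.017,0.066],"hand": 0.3},
    {"translation": [0,0,0],"turn": [0,0,0],"hand": 0.3},
    {"translation": [0,0,0],"turn": [0,0,0],"hand": 0.3},
  ],
)

```text
time_s: 40.18
eef_pos: [510.5, -468.4, 107.4]
ee_rot: [0.26, 0.716, 0.553, -0.338]
force: [-1.2, 0.3, -1.8]
grip_width: 0.534
grip_force: 43.2
```

```bash
python3 go.py '([510,-470,50],[-.2,-.747,-.634],[.966,-.259,0])';python3 pl.py '((50,100,30),(75,255,255))'
```

```text
eef [ 510.5 -468.4  107.4] j [-0.67  0.78  1.38 -1.1   0.91  0.28] trans(tool) [43.2  0.  37.8]
turn [ 0.003 -0.003  0.005]
17239 [-0.247 -0.969  0.006] [ 513.9 -457.4  101.6] z range [ 65.6 133.2]
414 [-0.347 -0.938  0.006] [ 520.5 -459.4  104.3] z range [ 64.6 133.6]
```

Emit:
move_arm(
  moves=[
    {"translation": [12,0,10.5],"turn": [0,0,0],"hand": 0.3},
    {"translation": [13,0,11.3],"turn": [0,0,0],"hand": 0.3},
    {"translation": [11,0,9.7],"turn": [0,0,0],"hand": 0.3},
    {"translation": [7,0,6.2],"turn": [0,0,0],"hand": 0.3},
    {"translation": [2,0,1.6],"turn": [0,0,0],"hand": 0.3},
    {"translation": [0,0,0],"turn": [0,0,0],"hand": 0.3},
    {"translation": [0,0,0],"turn": [0,0,0],"hand": 0.3},
  ],
)

```text
time_s: 40.82
eef_pos: [509.9, -470.6, 49.6]
ee_rot: [0.261, 0.717, 0.552, -0.338]
force: [-0.5, -0.1, -1.7]
grip_width: 0.528
grip_force: 43.3
```

```bash
python3 go.py '([510,-470,43],[-.2,-.747,-.634],[.966,-.259,0])';python3 pl.py '((50,100,30),(75,255,255))'
```

```text
eef [ 509.9 -470.6   49.6] j [-0.67  0.87  1.39 -1.18  0.87  0.4 ] trans(tool) [ 5.5 -0.   3.8]
turn [ 0.003 -0.002  0.002]
17314 [ 0.251  0.968 -0.006] [ 513.3 -459.5   43.8] z range [ 7.8 75.4]
374 [0.591 0.806 0.038] [ 439.1 -509.9   21.5] z range [ 1.1 30.8]
```

Emit:
move_arm(
  moves=[
    {"translation": [2.3,0,2],"turn": [0,0,0],"hand": 0.3},
    {"translation": [0,0,0],"turn": [0,0,0],"hand": 0.3},
    {"translation": [1.2,0,1],"turn": [0,0,0],"hand": 0.3},
    {"translation": [0,0,0],"turn": [0,0,0],"hand": 0.3},
  ],
)

```text
time_s: 41.2
eef_pos: [509.7, -470.3, 43.9]
ee_rot: [0.26, 0.717, 0.552, -0.338]
force: [0.1, -0.0, -1.6]
grip_width: 0.53
grip_force: 43.3
```

Emit:
move_arm(
  moves=[
    {"translation": [0.8,0,0.7],"turn": [0,0,0],"hand": 0.3},
    {"translation": [0,0,0],"turn": [0,0,0],"hand": 0.3},
  ],
)

```text
time_s: 41.37
eef_pos: [509.8, -470.5, 43.6]
ee_rot: [0.261, 0.717, 0.551, -0.338]
force: [-0.5, 1.1, 2.8]
grip_width: 0.531
grip_force: 43.5
```

Emit:
move_arm(
  moves=[
    {"translation": [0.8,0,0.7],"turn": [0,0,0],"hand": 0.3},
    {"translation": [0,0,0],"turn": [0,0,0],"hand": 0.3},
  ],
)

```text
time_s: 41.53
eef_pos: [509.8, -470.7, 43.6]
ee_rot: [0.261, 0.716, 0.551, -0.339]
force: [-3.4, 4.0, 9.1]
grip_width: 0.532
grip_force: 44.3
```

Emit:
move_arm(
  moves=[
    {"translation": [-0.6,0,-0.5],"turn": [0,0,0],"hand": 0.7},
    {"translation": [0,0,0],"turn": [0,0,0],"hand": 0.85},
    {"translation": [0,0,0],"turn": [0,0,0],"hand": 0.85},
    {"translation": [0,0,-15],"turn": [0,0,0],"hand": 0.85},
    {"translation": [0,0,-30],"turn": [0,0,0],"hand": 0.85},
    {"translation": [0,0,-35],"turn": [0,0,0],"hand": 0.85},
    {"translation": [-25,0,-22],"turn": [0,0,0],"hand": 0.85},
    {"translation": [-27,0,-22],"turn": [0,0,0],"hand": 0.85},
    {"translation": [-27,0,-22],"turn": [0,0,0],"hand": 0.85},
    {"translation": [-27,0,-22],"turn": [0,0,0],"hand": 0.85},
  ],
)

```text
time_s: 42.37
eef_pos: [525.8, -409.0, 233.6]
ee_rot: [0.26, 0.716, 0.552, -0.338]
force: [1.0, -0.4, -0.4]
grip_width: 0.849
grip_force: 0.0
```

Emit:
move_arm(
  moves=[
    {"translation": [-14,0,-12],"turn": [0,0.12,0],"hand": 0.85},
    {"translation": [0,0,0],"turn": [0,0.12,0],"hand": 0.85},
    {"translation": [0,0,0],"turn": [0,0.12,0],"hand": 0.85},
    {"translation": [0,0,0],"turn": [0,0.12,0],"hand": 0.85},
    {"translation": [0,0,0],"turn": [0,0.12,0],"hand": 0.85},
    {"translation": [0,0,0],"turn": [0,0.12,0],"hand": 0.85},
    {"translation": [0,0,0],"turn": [0,0.12,0],"hand": 0.85},
    {"translation": [0,0,0],"turn": [0,0,0],"hand": 0.85},
  ],
)

```text
time_s: 43.03
eef_pos: [524.8, -411.6, 250.3]
ee_rot: [0.012, 0.793, 0.609, -0.014]
force: [-0.3, -0.9, 0.1]
grip_width: 0.85
grip_force: 0.0
```

```bash
python3 bot.py wrist;python3 bot.py top; python3 top.py top t9.png; python3 - <<'E'
from meas import *
c=cap('top')
for ce,a,r,m in blobs(c,(22,120,120),(35,255,255),8): print('knob',ce.round(),onz(c,[ce],74)[0].round(1), pts(c,[ce])[0].round(1))
c=cap('side')
P=pts(c,np.argwhere(c['z_map']>0)[:,::-1]);k=(abs(P[:,0]-455)<45)&(P[:,2]>30)&(P[:,2]<130)&(P[:,1]<150)&(P[:,1]>0);Q=P[k];print('mirror n',np.linalg.svd(Q-Q.mean(0),full_matrices=False)[2][2].round(3))
E
```

```text
[ 524.8 -411.6  250.3] [-0.83  0.63  1.01 -0.03  1.47 -0.57]
cap [240.  13.] 911 [ 536.5 -257.4   99.4] zmax 101.0
cap [ 77. 182.] 78 [ 284.5 -354.8   24.5] zmax 26.4
cap [276. 260.] 900 [ 508.6 -477.8   99.3] zmax 100.7
cap [202. 267.] 148 [ 408.8 -501.7   23. ] zmax 26.1
[ 525.1 -410.9  249.9] [-0.83  0.63  1.02 -0.04  1.47 -0.56]
cap [118. 163.] 872 [685.5 395.8  21.8] zmax 26.4
cap [344. 208.] 80 [ 535.1 -251.3   99.9] zmax 104.1
[-0.82  0.63  1.02 -0.04  1.47 -0.56] [ 525.5 -409.9  249.7] [ 0.2  0.7 -0.9] [[0.26, 0.97, -0.01], [0.97, -0.26, -0.04], [-0.04, -0.0, -1.0]]
knob [225. 163.] [670.1  74.6  74. ] [677.9  80.5  32.4]
knob [181. 172.] [648.  199.7  74. ] [650.3 201.7  73.4]
knob [265. 176.] [632.6 -35.4  74. ] [634.8 -33.6  69.8]
knob [340. 255.] [ 405.8 -238.7   74. ] [ 405.6 -242.    38.7]
mirror n [ 0.225 -0.886 -0.406]
```

View pics/t9.png

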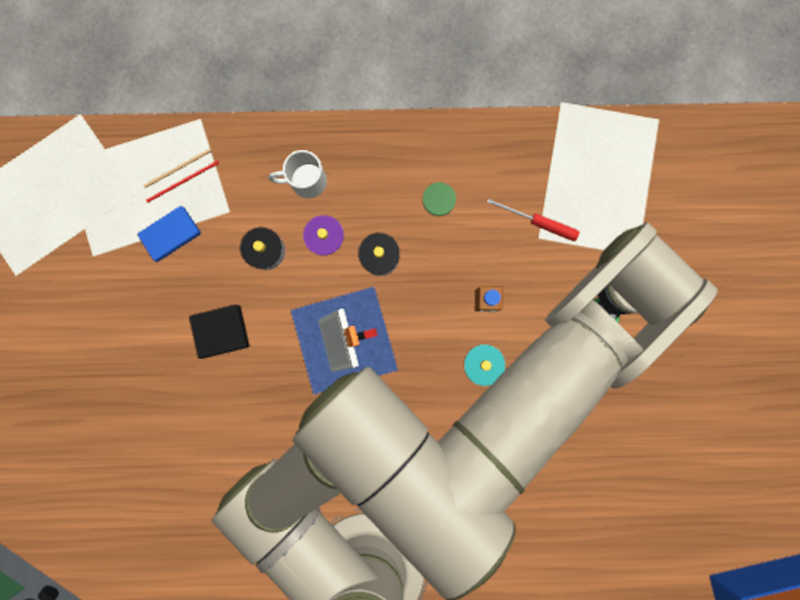

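The top view shows both black covers on the cells (262,247) and (379,254), the mirror leaning on the mat at (345,338), and the amber bottle upright at (490,298). The wrist depth shows the green cap at 100 mm, and the bystanders have not moved. Handing in.

```bash
python3 -c "
from rig import finish_job
print(finish_job())"
```

```text
the job is handed in; nothing more can be done
None
```

The job is handed in: at the last camera check the mirror was leaning about 0.42 rad on its kickstand on the mat, both covers were seated, and the amber and large green bottles (the only two present) were upright with the bystanders unmoved; the rig returned no verdict.

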